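# Free the empty paper core from its spring bar

## Robot

A 6-joint arm with a two-finger parallel gripper is mounted at the origin on the work surface. World frame = base frame: x ahead of the robot, y to its left, z up, the work surface at z = 0. Lengths are in m, angles in degrees, forces in N, time in s.
With the tool pointing down it reaches from about 0.4 to 0.825 m from the base axis. Payload 7 kg.
Tool frame: the origin (TCP) lies at the very end of the fingers, on their centre line; the grasp point (between the pads) lies 19 mm behind it (r.hold_point_z is the distance from the TCP to the grasp point, in m); z points along the fingers, y is the direction in which the jaws open and shut (so a half turn about z gives the same grasp; the last joint's range is limited). The gripper opens to 88 mm and grips with 3 to 60 N. Pads are 19 mm wide; open, the fingers measure 130 mm over their backs; the gripper's body (78 mm by 193 mm) begins 47 mm behind the grasp point.
Start: joints at [83.6, 20.546, 0.682, 0, -70.136, -16.507], TCP at [0.263, 0.622, 0.227] pointing down, gripper open.
Joint ranges: [-176.03, 176.03], [-82.01, 121.73], [-58.28, 71.71], [-173.87, 95.51], [-174.79, -0.11], [-173.66, 173.66]. Speed limits (degrees/s): [136.94, 136.94, 172.46, 180, 180, 180].

## Interface

Orientations are given as [roll, pitch, yaw] about the fixed x, y, z axes, in that order (R = Rz(yaw) Ry(pitch) Rx(roll)).
In Python, from plant import r gives the robot as it stands. The module is installed in compiled form; this text tells all that it offers.
- The arm moves only by the shell command python3 -m inch 'ROWS' [FORCE]. ROWS is text: rows parted by semicolons, each of 7 numbers parted by spaces: the shift along the tool's x, y, z in m, then the turn, a rotation vector about the tool's x, y, z in rad, then the opening, from 0 (shut) to 1 (fully open). In form: tx ty tz ax ay az jaw; .... A call has 1 to 20 rows; each row shifts and turns the commanded pose from where the row before left it, along the tool's axes as they then stand; what a row does not reach is not made up. A row lasts 1/12 s, in which the tool goes at most 41.7 mm and 7.16 degrees, less where a joint would pass 70% of its speed; a pose out of reach is approached as far as the arm can. A call with a gripper value outside its range is refused whole. The fingers move at their own pace and stop on an object; FORCE is the grip in N (left out, the last holds). Time passes only in rows, so rows that do not move let the fingers close. It gives the time, the measured TCP pose, the force and the opening at its end, in the units of the state.
- r.get_state(): the state, without advancing time (a new reading comes with each control period).
- r.capture(name): name is "scene" or "top" or "wrist"; returns the picture (384x512x3 uint8, red, green, blue); there is no depth.
- r.camera_params(name): a dict with "vfov" (degrees; the focal length in pixels is half the picture's height over the tangent of half this angle, whatever the lens; pixels are square), "cx", "cy" (the principal point, pixels), "R" (3x3) and "t" (3): a world point X has camera coordinates R X + t. Camera axes: x right, y down, z forward; pixel columns grow to the right and rows downward; lengths in m; the calibration is good to about 2 mm. A picture is of the moment at which its call begins: read the wrist's pose just before it. camera_params takes no time and is no camera call; for the wrist camera it gives the pose at the moment of the call.
- r.close_job(): hands the job in, once; it reports no verdict.
Trained networks look in the newest picture that a camera, given by its name, has taken for a name from the list of things; names that differ only in an ending like _2 or _b are one class to them, and where a whole thing is asked for, a point or a joint stands for the part that bears it (a point fixed in the world has none). Each returns a list of dicts, best first, with "p" (0 to 1); they miss things now and then, are a little off and sometimes report something else, mostly with a low value. They report only what shows in the picture. A call takes as long as a camera call. They do not tell look-alikes from the thing itself.
- r.recognise(target, camera): "xy" ([column, row] in pixels, amid what is visible of it).
The state is a dict: "time_s": time; "joints": joint angles; "qd": joint speeds; "joint_torque": joint torques, N m; "tcp_pos": TCP position; "eef_rot": TCP orientation; "contact_force": force on the tool from outside, world axes, zero at the start; "moment": the same for the moment, N m; "gripper_width": finger opening in m.
Only numpy, scipy, OpenCV 4.12 (cv2) and the standard library are available. Lean on these libraries where they do the work, as an engineer would, in place of code of your own. Each camera call takes 0.05 s, during which the arm holds its last target.

## Task

The wrapping-paper dispenser on the stall counter is empty. Take the forked tool from its blue holder, catch the brass collar of the spring bar with the fork, gently press it towards the cardboard core and lift that end of the bar out of its lug; stand the fork back in its holder, then lift the core off the dispenser and lay it gently in the yellow tray. Press no harder than the spring needs, since forcing the bar or the lugs bends them, and leave the jar, the weight and the cup where they are.

Things in the scene. Friction and masses are not known exactly. Their poses are not given: they have to be found in the camera images.
- stand: Green fixed dispenser: base plate 130 x 250 x 10 mm (y -133 to 117) with two 46 mm wide (x) upright lugs that hold a bar, axis 80 mm above the table. Origin under the plate, midway across, z up, x pointing away from the robot (yaw within 0.3 rad), y along the bar towards the pin lug. The lugs' holes are closed all round: the bar lifts out only once its tip is pushed out of the spring lug.
- lug_hole (a point): Mouth centre, on the inner face (stand y -99 mm), of the spring lug's blind square hole: 11 mm wide, 9 mm deep, 80 mm above the table. Axes as the stand's. The lug is 12 mm thick, its top 91 mm high, with two horns 7 mm higher that leave a 24 mm wide notch between them where the freed bar tip can be parked.
- pin_hole (a point): Mouth centre, on the inner face (stand y 60.5 mm), of the pin lug's blind square hole: 13 mm wide, 13 mm deep in 18 mm of lug, 80 mm above the table; lug top 94 mm high. With the tip parked in the spring lug's notch, the pin slips out when the core is moved 14 to 16 mm along its own axis towards the spring lug; the core can then be lifted straight up.
- core: Empty cardboard core, 40 mm diameter, 110 mm long, about 0.17 kg, fixed on the spring bar. Origin at its centre, own y axis along the bar, as the stand's y at the start. +y end: fixed 8 mm pin with a round end, to y 72 mm, loose in the pin lug's hole. -y end: spring plunger. It has a few mm of end play between the lugs and can roll about its axis.
- plunger (a joint): How far the spring plunger is pressed in towards the core, 0 (out) to 0.0068 m (solid stop). Spring force about 5 N at 0, 12 N at the stop. End play is taken up first, the core moving until its pin bottoms in the pin lug. The tip leaves its hole only about 1 mm before the stop: feel for the spring going solid and hold the fork there while lifting. Above 18 N on the bar it bends.
- bar_tip (a point): End of the plunger's 7 mm shank, 106 mm from the core's origin when out, 5.5 to 8.5 mm deep in the spring lug's hole at the start. A brass collar (20 mm diameter, 5 mm thick) is clamped on the shank; its outer face lies 22 to 38 mm from this end, differently each time and not measured. 14 to 32 mm of bare shank between the collar and the lug is open to the fork.
- fork: Forked tool, 0.12 kg, upright. Origin in the fork gap, where the bar goes; x along the prongs, z up. Blade 5 mm thick (y), z -12.5 to 38 mm; two prongs one above the other, 6 mm high, 13 mm gap, x from -7 (closed end) to 13 mm; back at x -15. Flange 30 x 26 mm, z 38 to 44. Red handle 22 (x) by 14 mm (y), centred at x -4, z 44 to 100: grip across y at z 70.
- caddy: Blue fixed holder, 70 x 60 mm, 62 mm high, on a 100 x 90 x 6 mm foot; origin under its middle, z up, yaw within 0.3 rad. Slot in its top 34 mm long (x -18 to 16), 10 mm wide (y -5 to 5), 56 mm deep. The fork stands in it, prongs down, flange on the holder's top: fork origin then 24 mm above the table over the holder's origin, axes parallel. Left or right of the dispenser.
- tray: Yellow open tray for empties, 190 mm (x) by 240 mm (y), 45 mm high, walls and floor 5 mm; origin at the middle of its underside. On the side of the dispenser where the tool holder is not. A core lying in it has its axis 25 mm above the table.
- jar: Amber jar with red lid, 64 mm diameter, 100 mm high, origin under its centre; leave alone.
- weight: Brass weight, 38 mm diameter, 56 mm high, origin under its centre; leave alone.
- cup: Green cup, 72 mm across, 75 mm high, origin under its centre; leave alone.
Things that resemble listed ones, but are neither listed nor needed, are in the scene too. What is shaped like the fork but black, orange or turquoise is not meant.

How it is judged:
By the outcome, as a careful person would: the job done as asked, in the order asked, and still so for the second after the job is handed in, with the robot touching nothing.
It also fails if it takes over 72 s, if anything falls off the work surface, if the arm or the gripper's body presses on something with over 40 N, if the wrist force passes 120 N, or if a joint passes its speed limit or range.

## Working session

There is one attempt and no reset: what is moved stays moved. The work goes in short steps, Python scripts to look and compute and a shell command to move; the robot and the scene stay as the last step left them, time stands still between calls to the robot, and variables do not carry over. Pictures are saved under pics/ and viewed, and the job is handed in when it is done.

```bash
mkdir -p pics; ls; python3 - <<'E'
from plant import r
import cv2
for n in ["scene","top","wrist"]:
    im=r.capture(n); cv2.imwrite(f"pics/{n}0.png",im[:,:,::-1])
    p=r.camera_params(n); print(n,p)
print(r.get_state())
E
```

```text
pics
scene {'vfov': 48.47163487371236, 'cx': 260.672471459231, 'cy': 192.0979007852255, 'R': array([[-0.76350664,  0.64557449, -0.01706452],
       [ 0.39855287,  0.45023896, -0.79902471],
       [-0.50814686, -0.61686178, -0.601056  ]]), 't': array([ 0.45187793, -0.13737793,  1.25417766])}
top {'vfov': 47.02429854795591, 'cx': 259.34233026454626, 'cy': 196.6011908348283, 'R': array([[-0.01705305, -0.99983967, -0.00546125],
       [-0.99507353,  0.01750477, -0.09758204],
       [ 0.097662  ,  0.00377027, -0.9952125 ]]), 't': array([-0.02806772,  0.58053365,  0.94959622])}
wrist {'vfov': 59.78595850365948, 'cx': 251.05413637305543, 'cy': 198.3424531689653, 'R': array([[-0.39038079, -0.92065265,  0.00124255],
       [-0.88246156,  0.37457079,  0.28453175],
       [-0.26242034,  0.10997923, -0.95866581]]), 't': array([ 0.67474489, -0.03726336,  0.39029071])}
{'time_s': 0.15, 'joints': array([ 8.36005365e+01,  2.05830405e+01,  6.44252914e-01, -1.33366135e-02,
       -7.01357501e+01, -1.65050869e+01]), 'qd': array([-0.00761014, -0.18367713,  0.22340885,  0.15228661,  0.0325835 ,
        0.07020329]), 'joint_torque': array([-4.25726794e-04, -5.83274066e+01,  2.93291688e+01,  7.00118244e+00,
        8.80475010e-03, -1.11319928e-04]), 'tcp_pos': array([0.26261527, 0.62140587, 0.22581838]), 'eef_rot': array([ 1.79924971e+02, -9.15574670e-03, -2.29090842e+01]), 'contact_force': array([-0.23219609, -0.39908244, -0.61547682]), 'moment': array([-0.04715039, -0.01845531,  0.00832386]), 'gripper_width': 0.08803737892127972}
```

View pics/scene0.png

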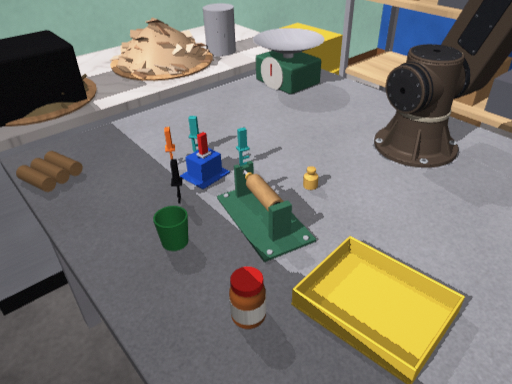

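View pics/top0.png

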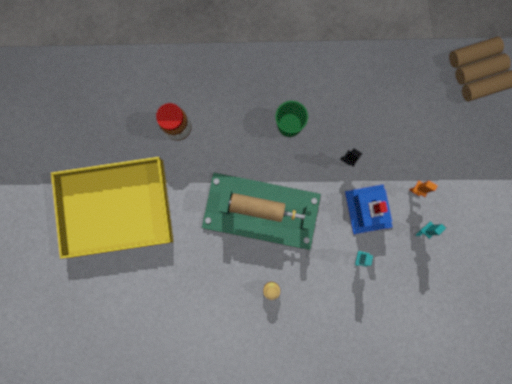

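View pics/wrist0.png

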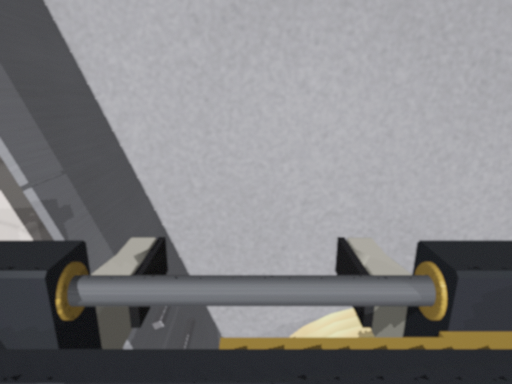

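In the top view, tray is left (112,208), dispenser in the middle (262,210), and blue holder with the red fork right (376,209). Fork candidates: red in holder (378,209), black (351,157), orange (424,187), turquoise (432,229) and (364,259). Only the red-handled one in the blue holder fits. I'll confirm it in an enlarged crop.

```bash
python3 - <<'E'
import cv2,numpy as np
t=cv2.imread("pics/top0.png"); s=cv2.imread("pics/scene0.png")
c=t[160:260,195:400]; cv2.imwrite("pics/c_top.png",cv2.resize(c,None,fx=3.9,fy=3.9,interpolation=cv2.INTER_CUBIC))
c=s[120:260,145:325]; cv2.imwrite("pics/c_scene.png",cv2.resize(c,None,fx=4,fy=4,interpolation=cv2.INTER_CUBIC))
E
```

```text
(no output)
```

View pics/c_top.png

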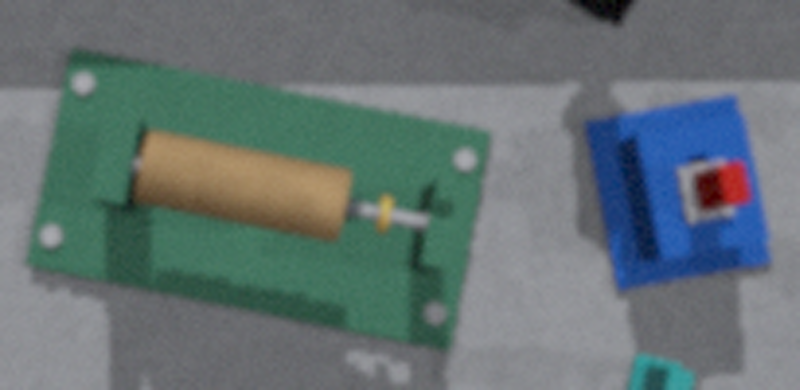

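View pics/c_scene.png

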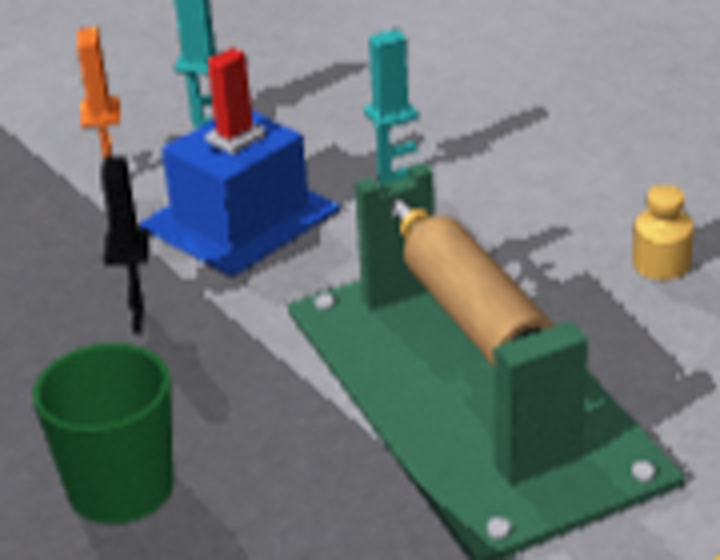

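The crop confirms it: the red-handled fork with grey flange stands in the blue holder, and the other forks stand outside it. Now I fit the poses from corners in both cameras.

```bash
cat > h.py <<'E'
import numpy as np, cv2
from scipy.optimize import least_squares
from plant import r
def proj(p,X):
    X=np.atleast_2d(X); c=X@np.array(p['R']).T+np.array(p['t']); f=192/np.tan(np.radians(p['vfov'])/2)
    return np.c_[p['cx']+f*c[:,0]/c[:,2], p['cy']+f*c[:,1]/c[:,2]]
def Rz(a): return np.array([[np.cos(a),-np.sin(a),0],[np.sin(a),np.cos(a),0],[0,0,1]])
def W(pose,L): # pose x,y,yaw ; L mm local
    return np.atleast_2d(L)/1000@Rz(pose[2]).T+np.array([pose[0],pose[1],0])
def fit(obs,x0,cams=None):
    # obs: list of (camparams, local mm, px)
    def f(v): return np.concatenate([(proj(p,W(v,L))-px).ravel() for p,L,px in obs])
    s=least_squares(f,x0,loss='soft_l1'); return s.x,f(s.x).reshape(-1,2)
def pixz(p,px,z):
    f=192/np.tan(np.radians(p['vfov'])/2); R=np.array(p['R']);t=np.array(p['t'])
    d=R.T@np.array([(px[0]-p['cx'])/f,(px[1]-p['cy'])/f,1]); o=-R.T@t
    return o+d*(z-o[2])/d[2]
E
python3 - <<'E'
from h import *
T=r.camera_params("top");S=r.camera_params("scene")
t=lambda x,y:np.array([195+(x+.5)/3.9-.5,160+(y+.5)/3.9-.5]); s=lambda x,y:np.array([145+(x+.5)/4-.5,120+(y+.5)/4-.5])
st=[(T,[65,117,10],t(72,55)),(T,[65,-133,10],t(490,130)),(T,[-65,-133,10],t(447,348)),(T,[-65,117,10],t(28,265))]
ss=[(S,[65,-133,10],s(290,308)),(S,[-65,117,10],s(685,478))]
ca=[(T,[50,45,6],t(587,121)),(T,[50,-45,6],t(737,97)),(T,[-50,-45,6],t(770,265)),(T,[-50,45,6],t(620,290))]
cs=[(S,[50,-45,6],s(140,222)),(S,[50,45,6],s(232,272)),(S,[-50,45,6],s(340,208))]
tr=[(T,[95,120,45],(52,171)),(T,[95,-120,45],(161,157)),(T,[-95,-120,45],(171,244)),(T,[-95,120,45],(60,257))]
for n,o in [("stand T",st),("stand TS",st+ss),("caddy T",ca),("caddy TS",ca+cs),("tray",tr)]:
    v,e=fit(o,[.55,0,0]); print(n,v,np.round(e,1).tolist())
for n,px,z in [("jar",(171,117),.1),("cup",(292,112),.075),("weight",(272,291),.056)]: print(n,pixz(T,px,z))
for n,px,z in [("blk",(351,157),.1),("org",(424,187),.1),("tq1",(432,229),.1),("tq2",(364,259),.1)]: print(n,pixz(T,px,z))
E
```

```text
stand T [ 0.55226588 -0.03339469 -0.2097743 ] [[-0.6, -1.9], [0.6, -0.3], [1.2, 0.8], [-1.0, 0.5]]
stand TS [ 0.55235144 -0.03285791 -0.21307943] [[-0.8, -2.1], [0.4, -0.1], [0.8, 0.9], [-1.3, 0.3], [-1.2, -0.8], [0.4, -0.1]]
caddy T [ 0.54954677 -0.28412917  0.1487691 ] [[-0.2, -0.0], [0.3, -0.4], [0.4, 0.1], [-0.5, 0.3]]
caddy TS [ 0.54922721 -0.28384858  0.14979086] [[-0.4, 0.1], [0.2, -0.3], [0.3, 0.2], [-0.6, 0.5], [-0.3, 0.0], [-0.5, 0.3], [-0.1, -0.5]]
tray [0.56166965 0.28505882 0.11083481] [[0.6, -0.0], [0.2, 0.1], [-0.5, -0.7], [-0.2, 0.6]]
jar [0.74347597 0.14354218 0.1       ]
cup [ 0.75681007 -0.1115871   0.075     ]
weight [ 0.37682542 -0.06149595  0.056     ]
blk [ 0.65188859 -0.22936479  0.1       ]
org [ 0.58678215 -0.37670186  0.1       ]
tq1 [ 0.50055437 -0.38834442  0.1       ]
tq2 [ 0.44244473 -0.24781976  0.1       ]
```

```bash
cat >> h.py <<'E'
def plan(target,yawdeg,n=None):
    s=r.get_state(); y0=s['eef_rot'][2]; d=np.array(target)-s['tcp_pos']; dy=(yawdeg-y0+180)%360-180
    for nm,y in [("before turn",y0),("after turn",yawdeg)]:
        a=np.radians(y); print(nm,"tool shift mm",np.round(1000*np.array([d[0]*np.cos(a)+d[1]*np.sin(a),d[0]*np.sin(a)-d[1]*np.cos(a),-d[2]]),1))
    print("az rad",round(-np.radians(dy),4))
E
python3 - <<'E'
from h import *
p=r.camera_params("wrist"); s=r.get_state(); c=-np.array(p['R']).T@p['t']; print("cam",c)
a=np.radians(s['eef_rot'][2]); Rt=Rz(a)@np.diag([1,-1,-1.]); print("cam in tool",Rt.T@(c-s['tcp_pos']),"fwd",Rt.T@p['R'][2], "tcp px",proj(p,s['tcp_pos']))
plan([.5492,-.2838,.20],8.58)
E
```

```text
cam [0.33294418 0.59223957 0.38392256]
cam in tool [ 0.0761352  -0.00051117 -0.15810418] fwd [-2.84533205e-01  8.47892213e-04  9.58665811e-01] tcp px [[251.83801406 252.32993428]]
before turn tool shift mm [616.3 722.2  25.8]
after turn tool shift mm [148.3 937.8  25.8]
az rad -0.5496
```

```bash
python3 -m inch '0 0 0 0 0 -0.11 1;0 0 0 0 0 -0.11 1;0 0 0 0 0 -0.11 1;0 0 0 0 0 -0.11 1;0 0 0 0 0 -0.11 1;.006 .038 0 0 0 0 1;.006 .038 0 0 0 0 1;.006 .038 0 0 0 0 1;.006 .038 0 0 0 0 1;.006 .038 0 0 0 0 1;.006 .038 0 0 0 0 1;.006 .038 0 0 0 0 1;.006 .038 0 0 0 0 1;.006 .038 0 0 0 0 1;.006 .038 0 0 0 0 1;.006 .038 0 0 0 0 1;.006 .038 0 0 0 0 1;.006 .038 0 0 0 0 1;.006 .038 0 0 0 0 1;.006 .038 0 0 0 0 1'
python3 - <<'E'
from h import *
im=r.capture("wrist"); cv2.imwrite("pics/w1.png",cv2.resize(im[:,:,::-1],None,fx=1.5,fy=1.5)); 
np.save("w1.npy",np.array([r.camera_params("wrist")],dtype=object))
plan([.5492,-.2838,.17],8.58)
E
```

```text
time_s: 1.82
tcp_pos: [0.437, 0.0698, 0.2268]
eef_rot: [-180.0, -0.0, 8.6]
contact_force: [1.5, 0.1, -0.1]
gripper_width: 0.0881
before turn tool shift mm [ 58.9 361.4  56.5]
after turn tool shift mm [ 58.2 361.5  56.5]
az rad -0.0019
```

View pics/w1.png

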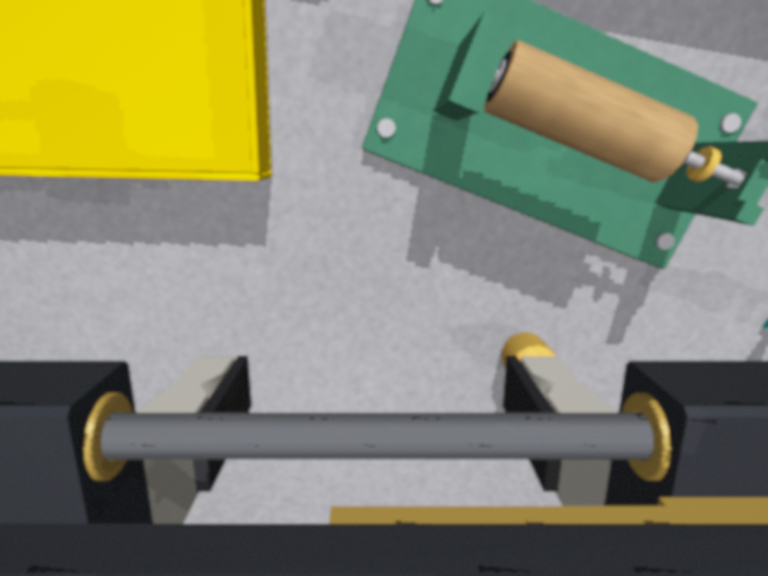

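The wrist picture shows the dispenser with plate corners at (364,148), (663,268), (757,102) and the brass collar at (707,163) at 1.5x. I continue to the holder.

```bash
python3 -m inch '.0065 .038 0 0 0 0 .5;.0065 .038 0 0 0 0 .5;.0065 .038 0 0 0 0 .5;.0065 .038 0 0 0 0 .5;.0065 .038 0 0 0 0 .5;.0065 .038 0 0 0 0 .5;.0065 .038 0 0 0 0 .5;.0065 .038 0 0 0 0 .5;.006 .038 0 0 0 0 .5;0 .019 0 0 0 0 .5;0 0 0 0 0 0 .5;0 0 0 0 0 0 .5'
python3 - <<'E'
from h import *
p=r.camera_params("wrist");im=r.capture("wrist"); cv2.imwrite("pics/w2.png",cv2.resize(im[:,:,::-1],None,fx=1.5,fy=1.5)); 
np.save("w2.npy",np.array([p],dtype=object))
plan([.5492,-.2838,.17],8.58)
L=np.load("w1.npy",allow_pickle=True)[0];T=r.camera_params("top");S=r.camera_params("scene")
w=lambda x,y:np.array([(x+.5)/1.5-.5,(y+.5)/1.5-.5])
t=lambda x,y:np.array([195+(x+.5)/3.9-.5,160+(y+.5)/3.9-.5]); 
ww=[(L,[-65,117,10],w(364,148)),(L,[-65,-133,10],w(663,268)),(L,[65,-133,10],w(757,102))]
st=[(T,[65,117,10],t(72,55)),(T,[65,-133,10],t(490,130)),(T,[-65,-133,10],t(447,348)),(T,[-65,117,10],t(28,265))]
for o in (ww,ww+st):
  v,e=fit(o,[.55,0,0]); print(v,np.round(e,1).tolist())
E
```

```text
time_s: 2.87
tcp_pos: [0.5479, -0.2776, 0.2255]
eef_rot: [-180.0, 0.1, 8.5]
contact_force: [0.4, 0.6, 0.1]
gripper_width: 0.0436
before turn tool shift mm [ 0.2  7.2 55.9]
after turn tool shift mm [ 0.2  7.2 55.9]
az rad -0.0008
[ 0.54963477 -0.038611   -0.22192059] [[-3.7, -0.1], [0.2, 1.5], [1.1, -0.5]]
[ 0.5503429  -0.03688808 -0.2144335 ] [[-5.1, -0.1], [-0.2, 0.1], [-0.1, -2.6], [1.1, -1.3], [2.2, 0.9], [2.6, 1.8], [0.4, 1.1]]
```

View pics/w2.png

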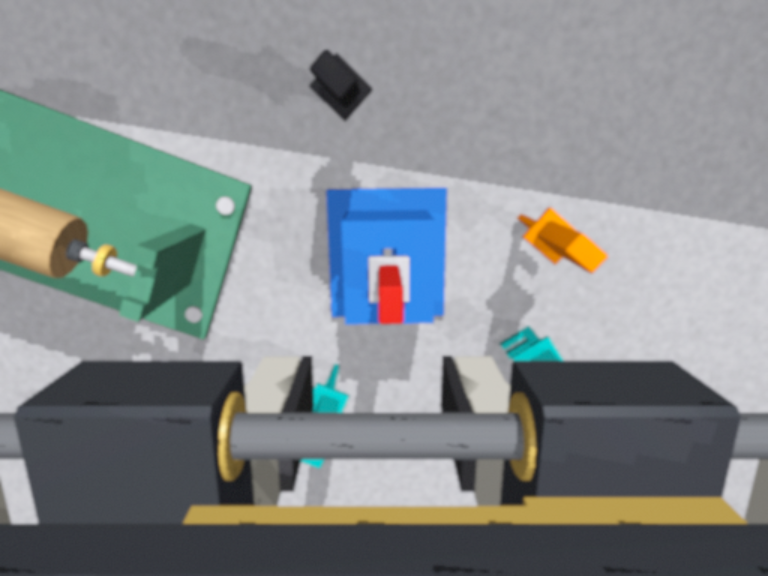

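The wrist picture shows the holder foot's far corners at (327,189) and (447,188), the block top's near corners at (345,323) and (435,322), and the red handle at (390,305). I refine the holder and stand poses from this view.

```bash
python3 - <<'E'
from h import *
P=np.load("w2.npy",allow_pickle=True)[0]
w=lambda x,y:np.array([(x+.5)/1.5-.5,(y+.5)/1.5-.5])
o=[(P,[50,45,6],w(327,189)),(P,[50,-45,6],w(447,188)),(P,[-35,30,62],w(345,324)),(P,[-35,-30,62],w(435,323)),(P,[35,30,62],w(343,220)),(P,[35,-30,62],w(432,220)),(P,[-15,7,124],w(379,322)),(P,[-15,-7,124],w(403,322))]
v,e=fit(o,[.55,-.28,.15]); print(v,np.round(e,1).tolist())
q=[(P,[65,-133,10],w(250,184)),(P,[-65,-133,10],w(205,339))]
v,e=fit(q,[.55,-.03,-.2]); print(v,np.round(e,1).tolist())
im=cv2.imread("pics/w2.png"); cv2.imwrite("pics/w2c.png",cv2.resize(im[170:350,0:460],None,fx=1.7,fy=1.7,interpolation=cv2.INTER_CUBIC))
E
```

```text
[ 0.54716552 -0.28481824  0.15829168] [[-0.7, 0.1], [0.6, -0.2], [-0.0, -0.7], [-1.1, -0.7], [-0.9, -0.2], [2.4, -0.9], [-0.2, 2.6], [0.8, 2.4]]
[ 0.54965795 -0.03422972 -0.20767828] [[0.1, -0.4], [-0.2, 0.5]]
```

View pics/w2c.png

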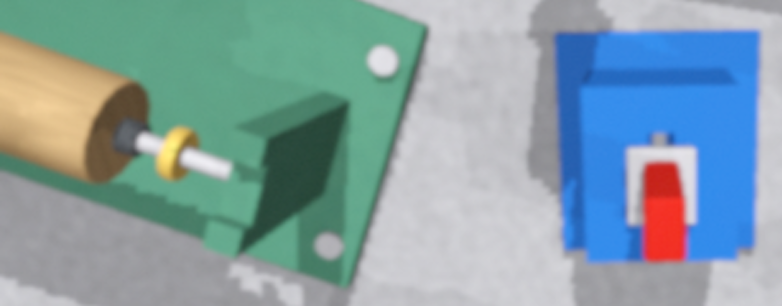

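```bash
python3 - <<'E'
from h import *
plan([.544,-.2849,.075],8.8)
E
```

```text
before turn tool shift mm [ -5.1   7.5 150.9]
after turn tool shift mm [ -5.1   7.5 150.9]
az rad -0.0046
```

```bash
python3 -m inch '-.0025 .0037 .02 0 0 -.0046 .5;-.0026 .0038 .02 0 0 0 .5;0 0 .03 0 0 0 .5;0 0 .03 0 0 0 .5;0 0 .03 0 0 0 .5;0 0 .0205 0 0 0 .5;0 0 0 0 0 0 .5;0 0 0 0 0 0 .5' 50
python3 - <<'E'
from h import *
p=r.camera_params("wrist");im=r.capture("wrist"); cv2.imwrite("pics/w3.png",cv2.resize(im[:,:,::-1],None,fx=1.5,fy=1.5)); 
plan([.544,-.2849,.075],8.8)
E
```

```text
time_s: 3.58
tcp_pos: [0.5441, -0.2837, 0.0759]
eef_rot: [-180.0, 0.1, 9.0]
contact_force: [0.3, 0.2, 0.3]
gripper_width: 0.044
before turn tool shift mm [-1.3  0.5  2.3]
after turn tool shift mm [-1.3  0.5  2.3]
az rad 0.0029
```

View pics/w3.png

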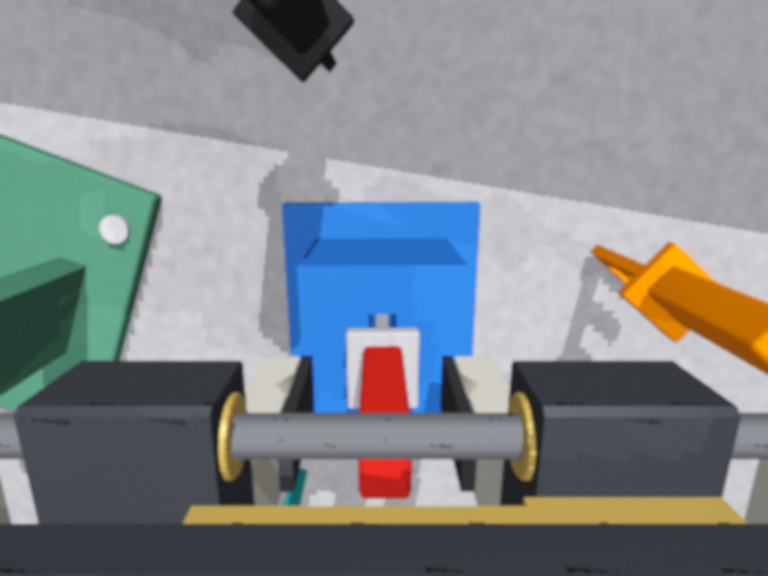

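The handle stands between the pads: handle around column 384, finger midline around 377. Closing on it, then lifting.

```bash
python3 -m inch '0 0 0 0 0 0 0;0 0 0 0 0 0 0;0 0 0 0 0 0 0;0 0 0 0 0 0 0;0 0 0 0 0 0 0;0 0 0 0 0 0 0' 60
python3 -m inch '0 0 -.01 0 0 0 0;0 0 -.02 0 0 0 0;0 0 -.03 0 0 0 0;0 0 -.03 0 0 0 0;0 0 -.03 0 0 0 0;0 0 -.03 0 0 0 0;0 0 0 0 0 0 0;0 0 0 0 0 0 0'
python3 - <<'E'
from h import *
p=r.camera_params("wrist");im=r.capture("wrist"); cv2.imwrite("pics/w4.png",cv2.resize(im[:,:,::-1],None,fx=1.5,fy=1.5)); 
np.save("w4.npy",np.array([p,r.get_state()],dtype=object))
print(r.get_state()['tcp_pos'],r.get_state()['eef_rot'])
s=r.capture("scene");cv2.imwrite("pics/s4.png",cv2.resize(s[80:280,120:330,::-1],None,fx=3,fy=3,interpolation=cv2.INTER_CUBIC))
E
```

```text
time_s: 4.13
tcp_pos: [0.5447, -0.285, 0.0766]
eef_rot: [180.0, -0.0, 8.9]
contact_force: [-0.1, -0.1, 3.1]
gripper_width: 0.0136
time_s: 4.8
tcp_pos: [0.5453, -0.285, 0.2288]
eef_rot: [179.9, -0.2, 8.9]
contact_force: [0.3, -0.8, -2.2]
gripper_width: 0.0139
[ 0.54439117 -0.28467736  0.22685245] [-1.79997405e+02 -7.57721473e-02  8.85321042e+00]
```

View pics/w4.png

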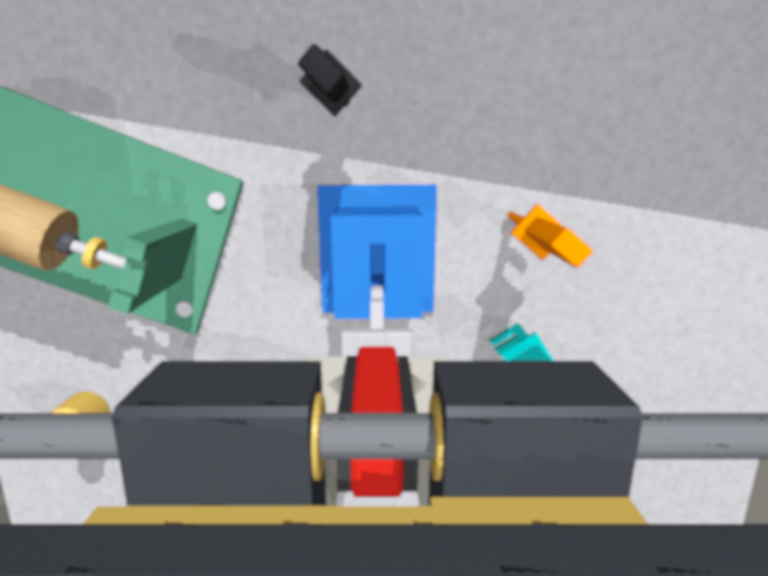

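View pics/s4.png

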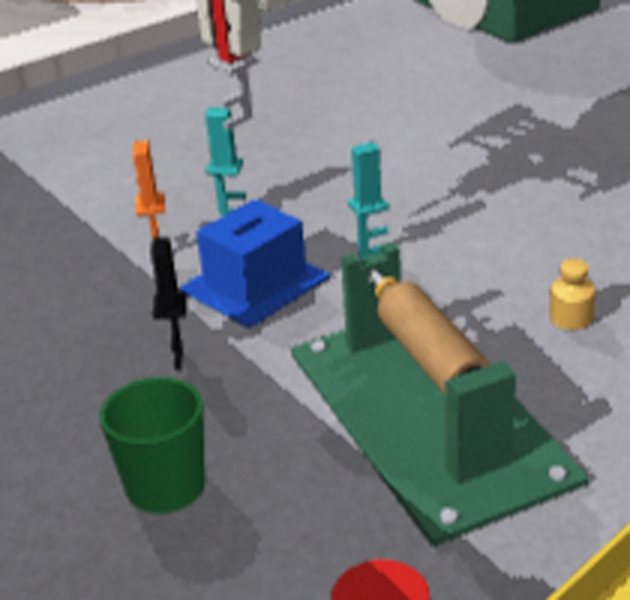

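Picked up: the slot is empty and the fork is vertical in the gripper, with a prong tip at about (377,288). Next, where the fork sits in the tool and a better stand pose.

```bash
python3 - <<'E'
from h import *
P,s=np.load("w4.npy",allow_pickle=True)
a=np.radians(8.85); R=Rz(a)@np.diag([1,-1,-1.]); tcp=np.array([.5447,-.2848,.2273])
w=lambda x,y:np.array([(x+.5)/1.5-.5,(y+.5)/1.5-.5])
for x0 in (0,4,8):
  for n,l in [("lowtip top",(13,0,-6.5)),("lowtip bot",(13,0,-12.5)),("uptip top",(13,0,12.5)),("flange front L",(12,13,44)),("uptip bot",(13,0,6.5))]:
    X=tcp+R@np.array([(x0+l[0])/1000,-l[1]/1000,.0522-l[2]/1000]); print(x0,n,np.round(proj(P,X)*1.5))
q=[(P,[65,-133,10],w(242,181)),(P,[-65,-133,10],w(195,335))]
v,e=fit(q,[.55,-.03,-.2]); print(v,np.round(e,1).tolist())
im=cv2.imread("pics/w4.png"); cv2.imwrite("pics/w4c.png",cv2.resize(im[270:380,300:450],None,fx=5,fy=5,interpolation=cv2.INTER_CUBIC))
cv2.imwrite("pics/w4d.png",cv2.resize(im[160:350,0:260],None,fx=3,fy=3,interpolation=cv2.INTER_CUBIC))
E
```

```text
0 lowtip top [[377. 296.]]
0 lowtip bot [[377. 293.]]
0 uptip top [[377. 309.]]
0 flange front L [[341. 338.]]
0 uptip bot [[377. 305.]]
4 lowtip top [[377. 288.]]
4 lowtip bot [[377. 284.]]
4 uptip top [[377. 300.]]
4 flange front L [[341. 328.]]
4 uptip bot [[377. 296.]]
8 lowtip top [[377. 279.]]
8 lowtip bot [[377. 276.]]
8 uptip top [[377. 291.]]
8 flange front L [[341. 317.]]
8 uptip bot [[377. 287.]]
[ 0.54981542 -0.03452386 -0.21705413] [[0.1, -0.3], [-0.1, 0.4]]
```

View pics/w4c.png

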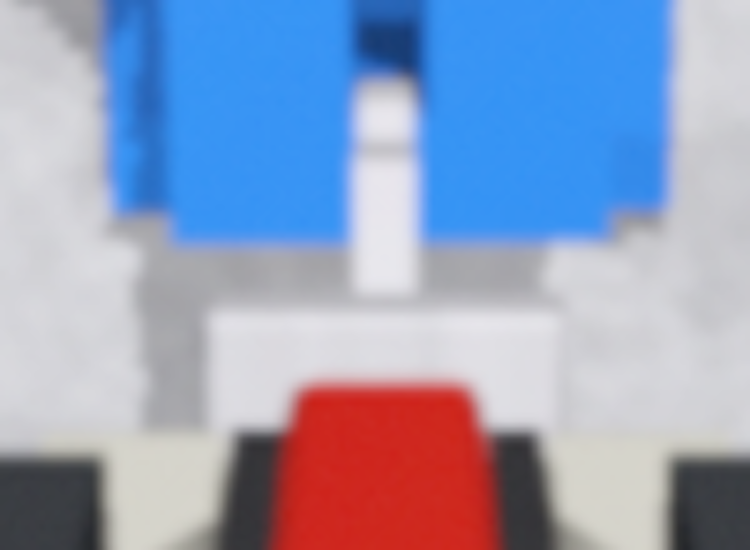

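View pics/w4d.png

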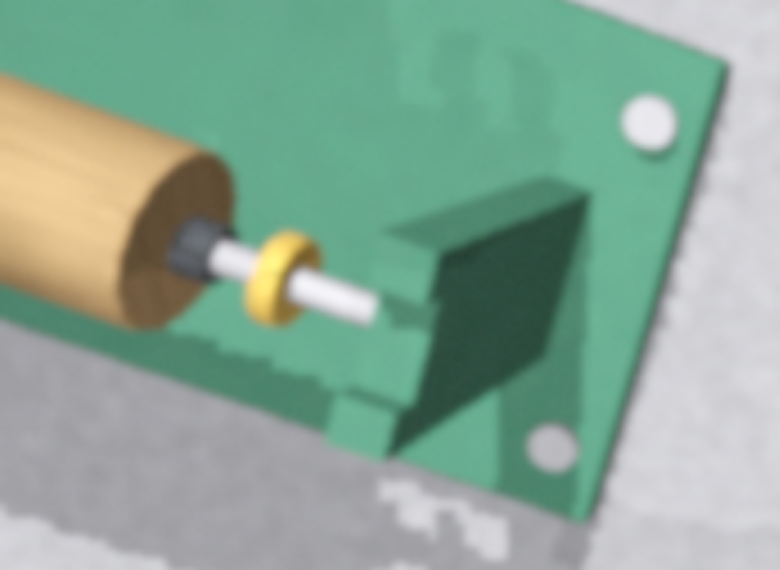

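```bash
python3 - <<'E'
from h import *
P,s=np.load("w4.npy",allow_pickle=True);T=r.camera_params("top")
w=lambda x,y:np.array([((x+.5)/3)/1.5-.5,((y+.5)/3+160)/1.5-.5])
A=[([23,-111,98],(590,195)),([23,-99,98],(545,180)),([-23,-111,98],(390,457)),([-23,-99,98],(328,437)),([12,-111,98],(437,250)),([12,-99,98],(385,233)),([-12,-111,98],(402,405)),([-12,-99,98],(343,393)),([65,-133,10],(728,62)),([-65,-133,10],(587,522))]
q=[(P,l,w(*x)) for l,x in A]
v,e=fit(q,[.55,-.03,-.2]); print(v,np.round(e,1).tolist())
for y in range(-99,-40,5):
    X=W(v,[0,y,80]); p=proj(P,X)[0]; print(y,np.round(((p+.5)*1.5-.5-[0,160])*3))
E
```

```text
[ 0.55601555 -0.03735693 -0.24941314] [[-30.3, 10.4], [-33.7, 8.4], [0.2, -1.5], [1.0, -2.1], [0.3, 9.6], [-1.5, 8.1], [0.8, -0.7], [0.8, -3.1], [3.5, -0.7], [-0.4, -0.7]]
-99 [404. 305.]
-94 [380. 295.]
-89 [357. 286.]
-84 [333. 277.]
-79 [310. 267.]
-74 [286. 258.]
-69 [262. 249.]
-64 [238. 239.]
-59 [214. 230.]
-54 [190. 220.]
-49 [166. 211.]
-44 [142. 201.]
```

```bash
python3 - <<'E'
from h import *
P,s=np.load("w4.npy",allow_pickle=True);T=r.camera_params("top")
w=lambda x,y:np.array([((x+.5)/3)/1.5-.5,((y+.5)/3+160)/1.5-.5])
A=[([23,-111,98],(437,250)),([23,-99,98],(385,233)),([-23,-111,98],(390,457)),([-23,-99,98],(328,437)),([-12,-111,98],(402,405)),([-12,-99,98],(343,393)),([12,-111,98],(428,303)),([23,-111,10],(590,195)),([23,-99,10],(545,180)),([-23,-111,10],(545,357)),([65,-133,10],(728,62)),([-65,-133,10],(587,522))]
q=[(P,l,w(*x)) for l,x in A]
v,e=fit(q,[.55,-.03,-.2]); print(v,np.round(e,1).tolist())
t=lambda x,y:np.array([195+(x+.5)/3.9-.5,160+(y+.5)/3.9-.5])
st=[(T,[65,117,10],t(72,55)),(T,[65,-133,10],t(490,130)),(T,[-65,-133,10],t(447,348)),(T,[-65,117,10],t(28,265))]
v2,e=fit(q+st,[.55,-.03,-.2]); print(v2,np.round(e,1).tolist())
for y in range(-99,-40,5):
    X=W(v,[0,y,80]); p=proj(P,X)[0]; print(y,np.round(((p+.5)*1.5-.5-[0,160])*3))
print("hole",W(v,[0,-99,80]),W(v2,[0,-99,80]))
E
```

```text
[ 0.54972684 -0.03482602 -0.21298454] [[0.9, 0.2], [-1.1, -0.9], [-0.7, 1.0], [0.0, 0.9], [-0.6, 1.7], [-0.6, -0.3], [-0.1, -0.0], [1.2, -1.3], [0.9, -1.8], [0.7, -0.3], [0.1, -0.3], [0.2, 1.0]]
[ 0.54987113 -0.03477477 -0.21329116] [[0.8, 0.1], [-1.2, -1.0], [-0.8, 0.8], [-0.1, 0.8], [-0.7, 1.6], [-0.7, -0.4], [-0.2, -0.2], [1.2, -1.4], [0.8, -1.9], [0.7, -0.4], [0.0, -0.4], [0.2, 0.9], [0.1, -1.0], [1.3, 1.0], [1.7, 2.0], [-0.5, 1.4]]
-99 [395. 316.]
-94 [372. 308.]
-89 [348. 299.]
-84 [324. 291.]
-79 [301. 282.]
-74 [277. 274.]
-69 [253. 265.]
-64 [229. 257.]
-59 [205. 248.]
-54 [180. 240.]
-49 [156. 231.]
-44 [132. 222.]
hole [[ 0.52880042 -0.13158906  0.08      ]] [[ 0.52891505 -0.13153139  0.08      ]]
```

The stand fit is consistent (residuals about 1 px): pose (0.5498, -0.0348, -12.2°). The collar outer face is at about stand y -78 mm, so the fork blade goes in at y -88.

```bash
cat >> h.py <<'E'
ST=np.array([.5498,-.0348,-.2131])
def loc(p): return (np.array(p)-np.array([ST[0],ST[1],0]))@Rz(ST[2])*1000
E
python3 - <<'E'
from h import *
plan(np.r_[W(ST,[-43.5,-88,0])[0][:2],.1307],-12.2)
E
```

```text
before turn tool shift mm [ -28.  -179.3   95. ]
after turn tool shift mm [ -90.5 -157.3   95. ]
az rad 0.3674
```

```bash
python3 -m inch '0 0 0 0 0 .092 0;0 0 0 0 0 .092 0;0 0 0 0 0 .092 0;0 0 0 0 0 .0914 0;-.0181 -.0315 0 0 0 0 0;-.0181 -.0315 0 0 0 0 0;-.0181 -.0315 0 0 0 0 0;-.0181 -.0315 0 0 0 0 0;-.0181 -.0313 0 0 0 0 0;0 0 .02 0 0 0 0;0 0 .02 0 0 0 0;0 0 .02 0 0 0 0;0 0 .02 0 0 0 0;0 0 .015 0 0 0 0;0 0 0 0 0 0 0;0 0 0 0 0 0 0;0 0 0 0 0 0 0'
python3 - <<'E'
from h import *
p=r.camera_params("wrist");im=r.capture("wrist"); cv2.imwrite("pics/w5.png",cv2.resize(im[:,:,::-1],None,fx=1.5,fy=1.5)); 
np.save("w5.npy",np.array([p],dtype=object))
S=[r.get_state()]
for i in range(3): im=r.capture("scene");S.append(r.get_state())
t=np.mean([s['tcp_pos'] for s in S],0);print(loc(t),np.mean([s['eef_rot'][2]%360 for s in S]),np.round([s['contact_force'] for s in S],1).tolist())
cv2.imwrite("pics/s5.png",cv2.resize(im[100:250,190:330,::-1],None,fx=4,fy=4,interpolation=cv2.INTER_CUBIC))
E
```

```text
time_s: 6.32
tcp_pos: [0.4894, -0.1121, 0.1314]
eef_rot: [180.0, 0.0, -12.2]
contact_force: [-0.1, -0.6, -0.6]
gripper_width: 0.0137
[-42.35017713 -88.12877937 131.93114563] 347.8211870191732 [[-0.1, -0.4, -1.0], [0.4, -0.6, -1.3], [-0.2, 0.7, -1.6], [0.4, -0.7, -1.3]]
```

View pics/w5.png

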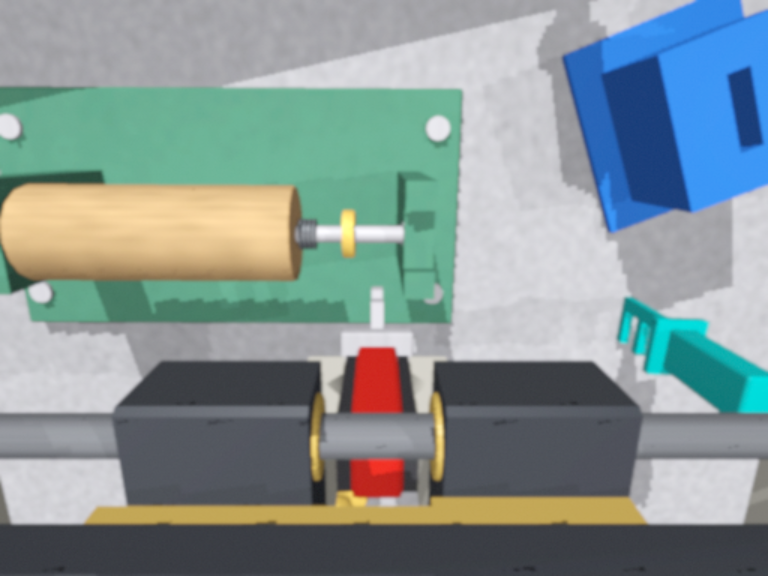

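View pics/s5.png

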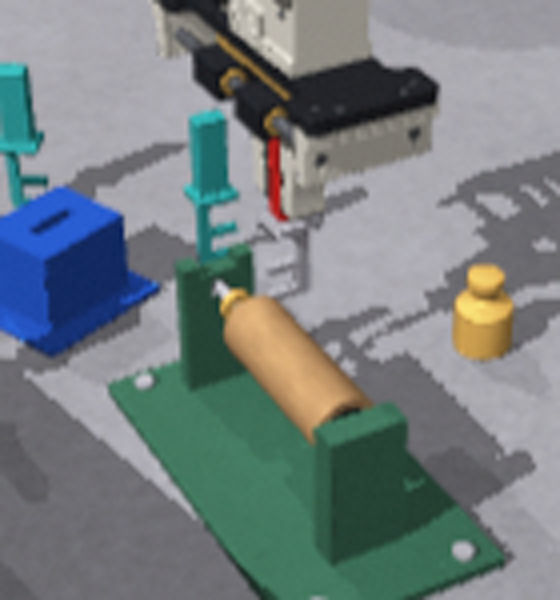

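The picture shows the fork blade (column 377) between the collar edge (356) and the lug (405), square to the bar. I slide the prongs over the bar.

```bash
python3 -m inch '.008 0 0 0 0 0 0;.007 0 0 0 0 0 0;.006 0 0 0 0 0 0;.006 0 0 0 0 0 0;.006 0 0 0 0 0 0;.005 0 0 0 0 0 0;0 0 0 0 0 0 0;0 0 0 0 0 0 0'
python3 - <<'E'
from h import *
p=r.camera_params("wrist");im=r.capture("wrist"); cv2.imwrite("pics/w6.png",cv2.resize(im[120:280,120:380,::-1],None,fx=3,fy=3)); 
S=[r.get_state()]
for i in range(3): im=r.capture("scene");S.append(r.get_state())
t=np.mean([s['tcp_pos'] for s in S],0);print(loc(t),np.mean([s['eef_rot'][2]%360 for s in S]),np.round([s['contact_force'] for s in S],1).tolist())
cv2.imwrite("pics/s6.png",cv2.resize(im[140:220,210:290,::-1],None,fx=6,fy=6,interpolation=cv2.INTER_CUBIC))
E
```

```text
time_s: 7.18
tcp_pos: [0.5264, -0.1201, 0.1307]
eef_rot: [180.0, 0.0, -12.2]
contact_force: [-0.2, -0.2, -1.2]
gripper_width: 0.0139
[ -5.18677804 -88.27426876 130.93798975] 347.8111924270877 [[-0.5, -0.4, -0.5], [0.4, 0.1, -0.6], [-0.2, -0.2, -1.0], [-0.2, 0.8, -0.7]]
```

View pics/w6.png

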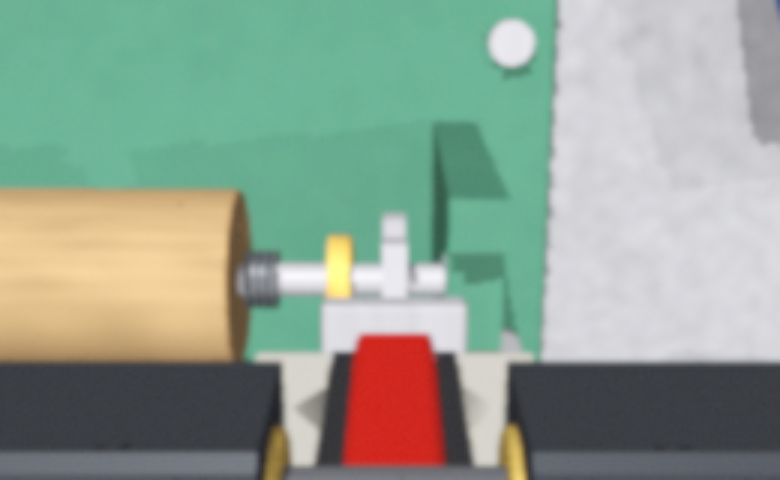

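View pics/s6.png

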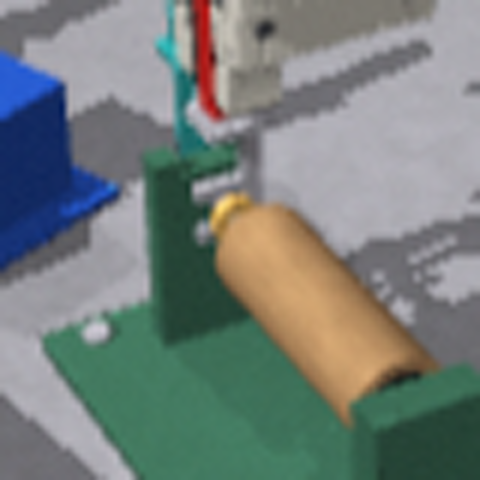

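The bar lies in the fork gap with no load, and the collar is about 6-7 mm away. Now I press toward the core in small steps, watching the force.

```bash
cat > f.py <<'E'
from h import *
def fm(n=3):
    S=[]
    for i in range(n):
        r.capture("wrist"); S.append(r.get_state())
    t=np.mean([s['tcp_pos'] for s in S],0); F=np.array([s['contact_force'] for s in S])@Rz(ST[2])
    M=np.mean([s['moment'] for s in S],0)@Rz(ST[2])
    print("loc",np.round(loc(t),1),"F stand axes",np.round(F.mean(0),1),"sd",np.round(F.std(0),1),"M",np.round(M,2),"rot",np.round(S[-1]['eef_rot'],1),"t",S[-1]['time_s'])
if __name__=="__main__": fm()
E
python3 f.py
python3 -m inch '0 -.002 0 0 0 0 0;0 -.002 0 0 0 0 0;0 -.001 0 0 0 0 0;0 -.001 0 0 0 0 0;0 -.001 0 0 0 0 0;0 -.001 0 0 0 0 0;0 0 0 0 0 0 0'
python3 f.py
python3 -m inch '0 -.001 0 0 0 0 0;0 -.001 0 0 0 0 0;0 0 0 0 0 0 0'
python3 f.py
```

```text
loc [ -5.1 -88.2 131.2] F stand axes [ 0.3 -0.1 -0.8] sd [0.1 0.3 0.5] M [-0.05 -0.   -0.  ] rot [-180.    -0.   -12.2] t 7.5333
time_s: 8.12
tcp_pos: [0.528, -0.1122, 0.131]
eef_rot: [180.0, 0.0, -12.2]
contact_force: [-0.3, -1.5, -1.2]
gripper_width: 0.0135
loc [ -5.  -80.3 131.1] F stand axes [-0.2 -0.7 -0.7] sd [0.5 0.7 0.3] M [-0.51  0.04  0.01] rot [180.    0.  -12.2] t 8.2667
time_s: 8.52
tcp_pos: [0.528, -0.1109, 0.131]
eef_rot: [179.9, 0.1, -12.2]
contact_force: [-1.7, -5.5, -1.2]
gripper_width: 0.0139
loc [ -5.3 -79.1 131. ] F stand axes [-0.1 -5.1 -0.6] sd [0.3 0.6 0.2] M [-2.27 -0.04 -0.04] rot [179.9   0.  -12.2] t 8.6667
```

```bash

python3 -m inch '0 -.001 0 0 0 0 0;0 -.001 0 0 0 0 0;0 0 0 0 0 0 0'|grep force
python3 f.py
python3 -m inch '0 -.001 0 0 0 0 0;0 -.001 0 0 0 0 0;0 0 0 0 0 0 0'|grep force
python3 f.py
python3 -m inch '0 -.001 0 0 0 0 0;0 0 0 0 0 0 0'|grep force
python3 f.py
```

```text
contact_force: [-1.7, -6.0, -0.9]
loc [ -5.4 -77.4 131. ] F stand axes [-0.3 -7.2 -0.2] sd [0.1 0.2 0.6] M [-2.97  0.02 -0.08] rot [ 1.799e+02  1.000e-01 -1.220e+01] t 9.0667
contact_force: [-2.1, -8.3, -1.8]
loc [ -5.6 -75.8 130.9] F stand axes [ 0.1 -8.6 -0.3] sd [0.5 0.3 0.4] M [-3.57 -0.05 -0.07] rot [ 1.799e+02  1.000e-01 -1.220e+01] t 9.4667
contact_force: [-2.6, -9.2, -1.7]
loc [ -5.8 -74.9 130.7] F stand axes [-0.2 -8.7 -1.9] sd [0.6 0.3 0.4] M [-3.77 -0.11 -0.04] rot [ 1.799e+02  1.000e-01 -1.220e+01] t 9.7833
```

```bash

python3 -m inch '0 -.001 0 0 0 0 0;0 -.001 0 0 0 0 0;0 0 0 0 0 0 0'|grep force
python3 f.py
python3 -m inch '0 -.001 0 0 0 0 0;0 0 0 0 0 0 0'|grep force
python3 f.py
```

```text
contact_force: [-2.7, -11.5, -1.6]
loc [ -6.1 -73.4 130.6] F stand axes [  0.1 -10.8  -1.6] sd [0.2 0.2 0.4] M [-4.66 -0.04 -0.07] rot [179.8   0.2 -12.2] t 10.1833
contact_force: [-2.9, -11.3, -1.5]
loc [ -6.2 -72.6 130.6] F stand axes [  0.2 -12.1  -1.9] sd [0.4 0.5 0.7] M [-5.01 -0.04 -0.05] rot [179.8   0.2 -12.2] t 10.5
```

```bash

python3 -m inch '0 -.0005 0 0 0 0 0;0 0 0 0 0 0 0'|grep force
python3 f.py
```

```text
contact_force: [-2.8, -13.0, -1.3]
loc [ -6.3 -72.3 130.6] F stand axes [  0.2 -12.5  -1.2] sd [0.3 0.2 0.5] M [-5.33 -0.02 -0.07] rot [179.8   0.2 -12.2] t 10.8167
```

```bash

python3 -m inch '0 -.0004 0 0 0 0 0;0 0 0 0 0 0 0'|grep force
python3 f.py
python3 - <<'E'
from h import *
p=r.camera_params("wrist");im=r.capture("wrist"); cv2.imwrite("pics/w7.png",cv2.resize(im[150:270,150:350,::-1],None,fx=4,fy=4,interpolation=cv2.INTER_CUBIC)); 
E
```

```text
contact_force: [-2.7, -14.2, -2.1]
loc [ -6.5 -72.2 130.6] F stand axes [  0.2 -13.9  -2.1] sd [0.2 0.3 0.2] M [-5.91 -0.   -0.09] rot [179.7   0.2 -12.2] t 11.1333
```

View pics/w7.png

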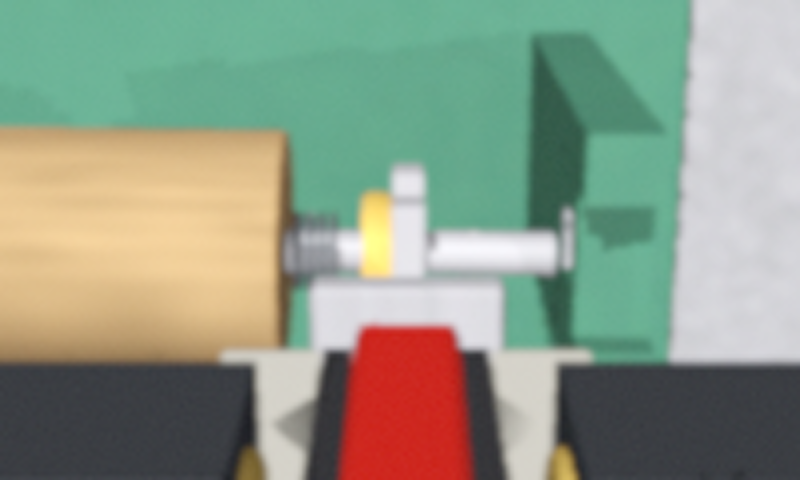

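The spring is now solid: 0.4 mm of command gave only 0.1 mm of motion and +1.4 N. The tip shows just clear of the lug at (560,252). I ease off slightly and lift.

```bash

python3 -m inch '0 .0002 -.001 0 0 0 0;0 0 -.0015 0 0 0 0;0 0 -.0015 0 0 0 0;0 0 -.001 0 0 0 0;0 0 0 0 0 0 0'|grep force
python3 f.py
python3 -m inch '0 0 -.0015 0 0 0 0;0 0 -.0015 0 0 0 0;0 0 0 0 0 0 0'|grep force
python3 f.py
```

```text
contact_force: [-2.1, -12.0, -2.2]
loc [ -6.5 -72.1 135.5] F stand axes [ -0.  -12.4  -2.1] sd [0.8 0.7 0.2] M [-5.34  0.06 -0.03] rot [179.8   0.2 -12.2] t 11.75
contact_force: [-3.1, -11.5, -2.9]
loc [ -6.5 -72.1 138.5] F stand axes [ -0.5 -12.   -2.7] sd [0.3 0.2 0.2] M [-5.34  0.06 -0.03] rot [179.8   0.2 -12.2] t 12.15
```

```bash

python3 -m inch '0 0 -.0015 0 0 0 0;0 0 -.0015 0 0 0 0;0 0 -.0015 0 0 0 0;0 0 0 0 0 0 0'|grep force
python3 f.py
python3 - <<'E'
from h import *
p=r.camera_params("wrist");im=r.capture("wrist"); cv2.imwrite("pics/w8.png",cv2.resize(im[150:270,150:350,::-1],None,fx=4,fy=4,interpolation=cv2.INTER_CUBIC)); 
im=r.capture("scene"); cv2.imwrite("pics/s8.png",cv2.resize(im[140:240,210:310,::-1],None,fx=6,fy=6,interpolation=cv2.INTER_CUBIC))
E
```

```text
contact_force: [-2.5, -12.4, -2.9]
loc [ -6.4 -72.1 143.1] F stand axes [ -0.3 -12.   -2.4] sd [0.4 0.2 0.2] M [-5.28  0.03 -0.05] rot [179.8   0.2 -12.2] t 12.6333
```

View pics/w8.png

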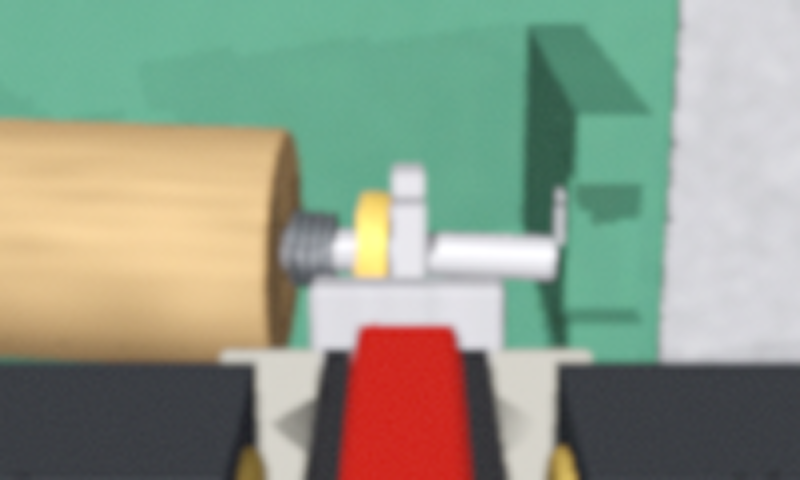

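View pics/s8.png

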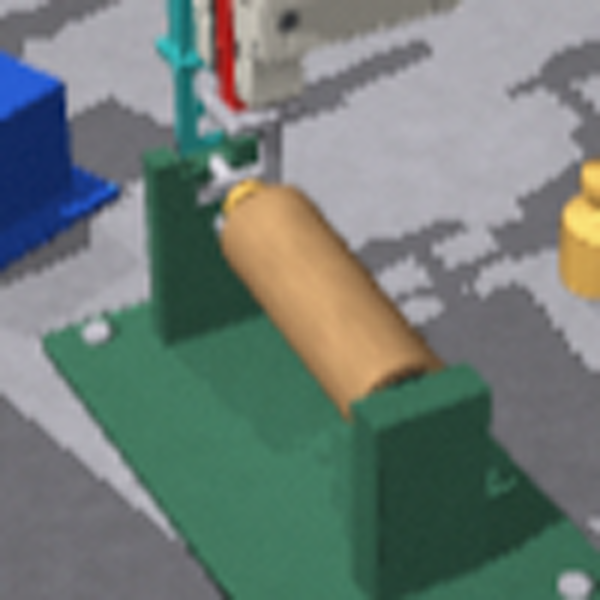

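The end is out and rising freely: -12 N axial, no vertical jam. I raise it further over the lug top.

```bash

python3 -m inch '0 0 -.0015 0 0 0 0;0 0 -.0015 0 0 0 0;0 0 -.0015 0 0 0 0;0 0 -.0015 0 0 0 0;0 0 -.0015 0 0 0 0;0 0 0 0 0 0 0'|grep force
python3 f.py
python3 - <<'E'
from h import *
p=r.camera_params("wrist");im=r.capture("wrist"); cv2.imwrite("pics/w9.png",cv2.resize(im[150:270,150:350,::-1],None,fx=4,fy=4,interpolation=cv2.INTER_CUBIC)); 
im=r.capture("scene"); cv2.imwrite("pics/s9.png",cv2.resize(im[140:240,210:310,::-1],None,fx=6,fy=6,interpolation=cv2.INTER_CUBIC))
E
```

```text
contact_force: [-3.2, -11.7, -1.3]
loc [ -6.2 -72.1 150.8] F stand axes [ -0.  -12.2  -1.6] sd [0.5 0.4 0.4] M [-5.2   0.04 -0.04] rot [179.8   0.2 -12.2] t 13.3833
```

View pics/w9.png

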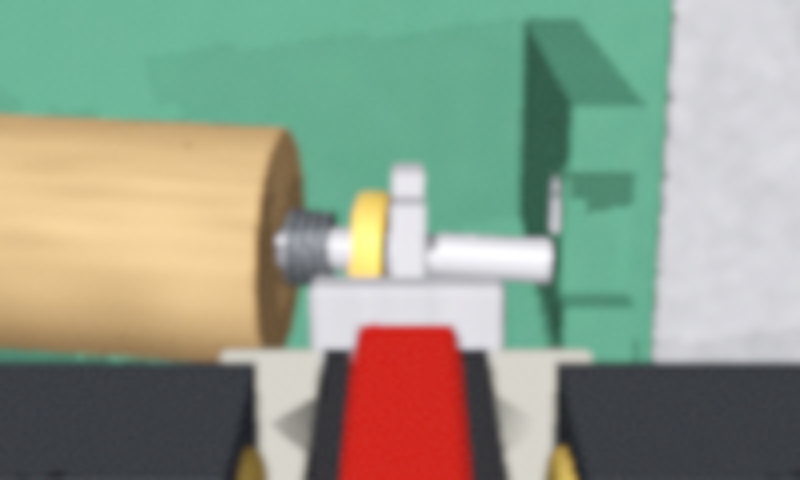

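View pics/s9.png

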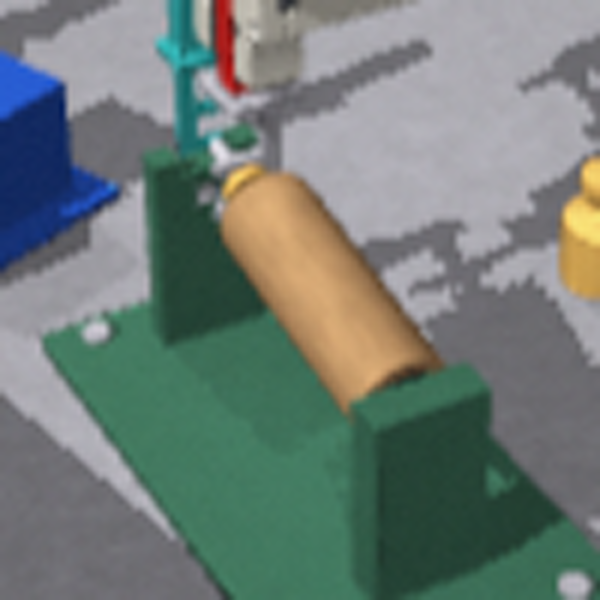

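```bash

python3 -m inch '0 .0015 0 0 0 0 0;0 .0015 0 0 0 0 0;0 .0015 0 0 0 0 0;0 .0015 0 0 0 0 0;0 0 0 0 0 0 0'|grep force
python3 f.py
python3 -m inch '0 .0015 0 0 0 0 0;0 .0015 0 0 0 0 0;0 .001 0 0 0 0 0;0 0 0 0 0 0 0'|grep force
python3 f.py
python3 - <<'E'
from h import *
p=r.camera_params("wrist");im=r.capture("wrist"); cv2.imwrite("pics/w10.png",cv2.resize(im[150:270,150:350,::-1],None,fx=4,fy=4,interpolation=cv2.INTER_CUBIC)); 
im=r.capture("scene"); cv2.imwrite("pics/s10.png",cv2.resize(im[140:240,210:310,::-1],None,fx=6,fy=6,interpolation=cv2.INTER_CUBIC))
E
```

```text
contact_force: [-1.5, -6.2, -1.0]
loc [ -5.8 -77.  150.7] F stand axes [-0.2 -7.7 -1.8] sd [0.3 0.5 0.4] M [-3.2   0.01 -0.04] rot [ 1.799e+02  1.000e-01 -1.220e+01] t 14.05
contact_force: [-1.2, -3.8, -2.2]
loc [ -5.  -79.7 151. ] F stand axes [-0.2 -3.7 -2.5] sd [0.5 0.5 0.4] M [-1.7  -0.02 -0.01] rot [180.    0.  -12.2] t 14.5333
```

View pics/w10.png

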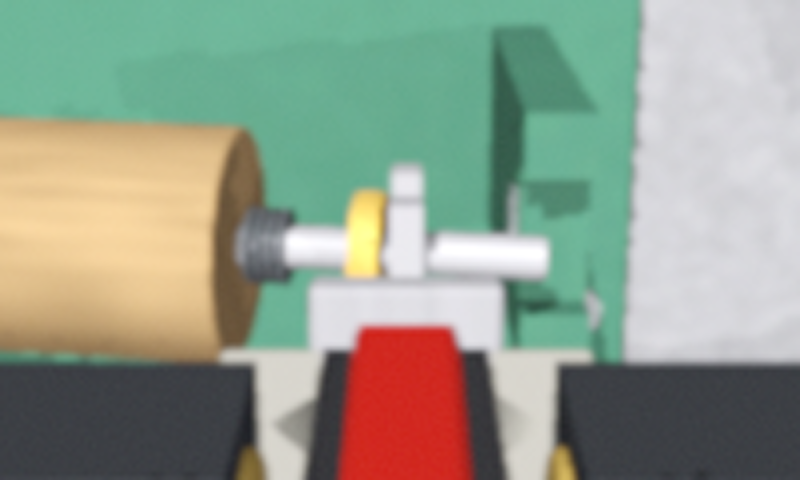

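View pics/s10.png

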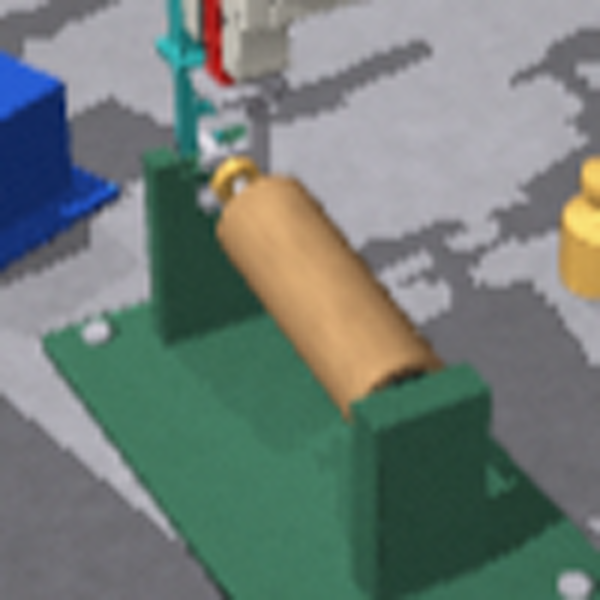

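The tip now lies over the lug's notch at (545,258). I relax the last of the push and lower the tip onto the notch.

```bash

python3 -m inch '0 .001 0 0 0 0 0;0 .001 0 0 0 0 0;0 0 .0015 0 0 0 0;0 0 .0015 0 0 0 0;0 0 .0015 0 0 0 0;0 0 .001 0 0 0 0;0 0 0 0 0 0 0'|grep force
python3 f.py
python3 - <<'E'
from h import *
p=r.camera_params("wrist");im=r.capture("wrist"); cv2.imwrite("pics/w11.png",cv2.resize(im[150:270,150:350,::-1],None,fx=4,fy=4,interpolation=cv2.INTER_CUBIC)); 
im=r.capture("scene"); cv2.imwrite("pics/s11.png",cv2.resize(im[140:240,210:310,::-1],None,fx=6,fy=6,interpolation=cv2.INTER_CUBIC))
E
```

```text
contact_force: [-0.2, 0.4, -1.1]
loc [ -4.8 -81.4 145.6] F stand axes [ 0.1  0.2 -1.7] sd [0.8 0.7 0.4] M [-0.02  0.01 -0.02] rot [-180.    -0.   -12.2] t 15.3667
```

View pics/w11.png

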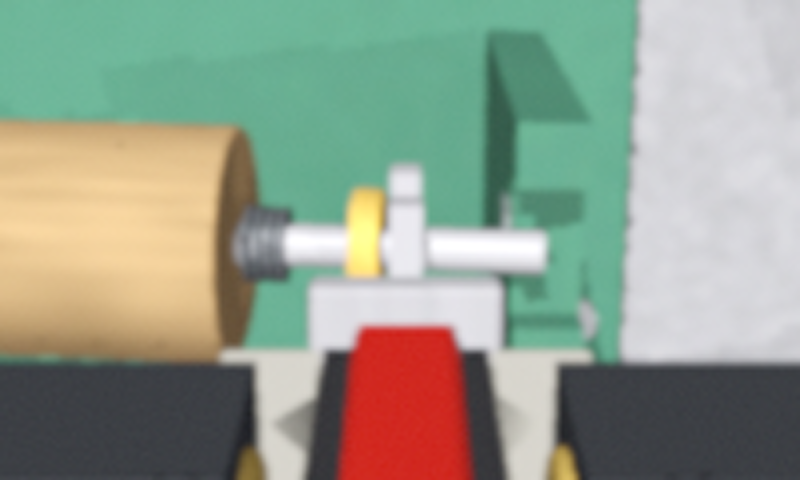

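View pics/s11.png

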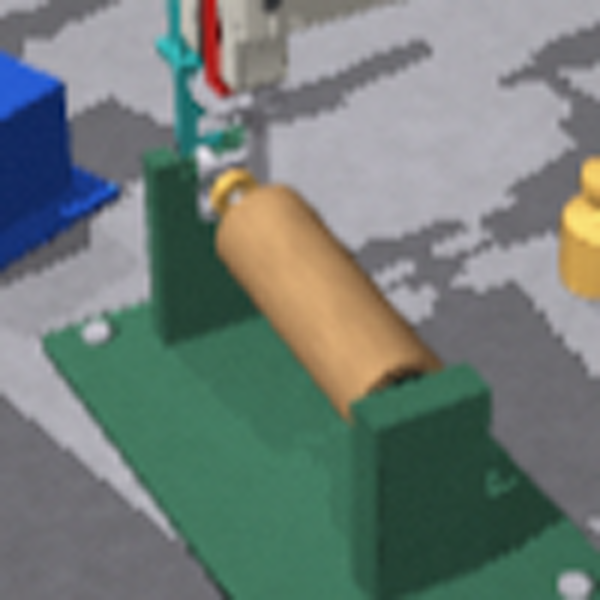

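```bash

python3 -m inch '0 .001 .001 0 0 0 0;0 .001 .0006 0 0 0 0;0 0 0 0 0 0 0'|grep force
python3 f.py
python3 -m inch '-.003 0 0 0 0 0 0;-.003 0 0 0 0 0 0;-.004 0 0 0 0 0 0;0 0 0 0 0 0 0'|grep force
python3 f.py
```

```text
contact_force: [0.7, -0.4, -0.9]
loc [ -4.9 -83.6 143.9] F stand axes [-0.2 -0.4 -0.9] sd [0.1 0.9 0.5] M [-0.01 -0.05  0.02] rot [180.    0.  -12.2] t 15.8667
contact_force: [0.2, 0.6, -1.7]
loc [-15.1 -83.5 144.1] F stand axes [-0.   0.1 -0.7] sd [0.3 0.2 0.5] M [-0.03 -0.04  0.03] rot [-180.    -0.   -12.2] t 16.35
```

```bash

python3 -m inch '-.006 0 0 0 0 0 0;-.008 0 0 0 0 0 0;-.01 0 0 0 0 0 0;-.01 0 0 0 0 0 0;0 0 0 0 0 0 0;0 0 0 0 0 0 0'|grep force
python3 - <<'E'
from h import *
p=r.camera_params("wrist");im=r.capture("wrist"); cv2.imwrite("pics/w12.png",cv2.resize(im[80:270,0:380,::-1],None,fx=2,fy=2,interpolation=cv2.INTER_CUBIC)); 
np.save("w12.npy",np.array([p],dtype=object))
im=r.capture("scene"); cv2.imwrite("pics/s12.png",cv2.resize(im[140:240,210:310,::-1],None,fx=6,fy=6,interpolation=cv2.INTER_CUBIC))
E
python3 f.py
```

```text
contact_force: [0.4, 0.2, -0.9]
loc [-48.6 -83.4 144.1] F stand axes [ 0.3  0.2 -0.9] sd [0.3 0.2 0.3] M [-0.    0.01 -0.  ] rot [180.   -0.  -12.2] t 17.1
```

View pics/w12.png

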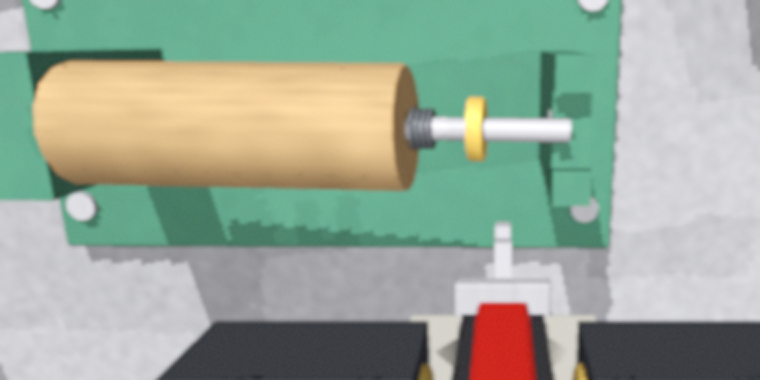

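View pics/s12.png

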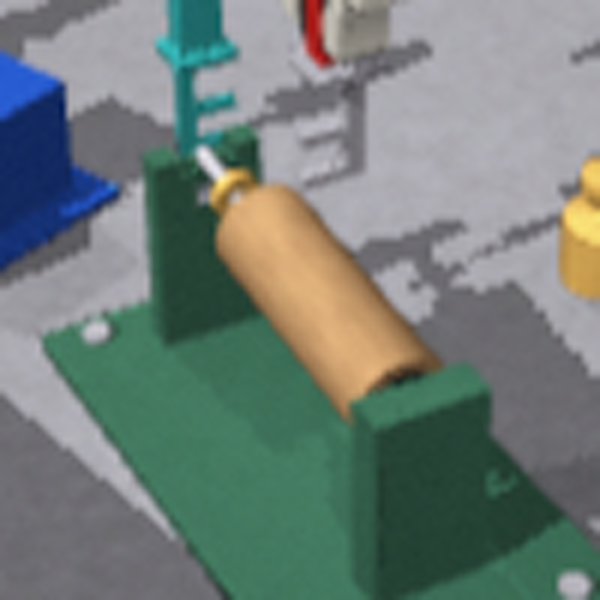

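The bar tip is parked in the notch at (545,130), and the fork is free and unslipped. Now the fork goes back to the holder.

```bash
python3 -m inch '0 0 -.02 0 0 0 0;0 0 -.03 0 0 0 0;0 0 -.03 0 0 0 0;0 0 -.003 0 0 -.092 0;0 0 0 0 0 -.092 0;0 0 0 0 0 -.092 0;0 0 0 0 0 -.0917 0;0 0 0 0 0 0 0'|grep pos
python3 - <<'E'
from h import *
plan([.5446,-.2849,.150],8.86)
E
```

```text
tcp_pos: [0.4845, -0.1061, 0.2269]
before turn tool shift mm [ 31.1 186.   76.9]
after turn tool shift mm [ 31.9 185.9  76.9]
az rad 0.0044
```

```bash
python3 -m inch '.0063 .0372 0 0 0 .0044 0;.0063 .0372 0 0 0 0 0;.0063 .0372 0 0 0 0 0;.0063 .0372 0 0 0 0 0;.0063 .0371 0 0 0 0 0;0 0 .03 0 0 0 0;0 0 .03 0 0 0 0;0 0 .017 0 0 0 0;0 0 0 0 0 0 0;0 0 0 0 0 0 0'|grep pos
python3 - <<'E'
from h import *
p=r.camera_params("wrist");im=r.capture("wrist"); cv2.imwrite("pics/w13.png",cv2.resize(im[100:290,150:360,::-1],None,fx=3.5,fy=3.5,interpolation=cv2.INTER_CUBIC)); 
S=[]
for i in range(4): r.capture("scene");S.append(r.get_state())
m=lambda k:np.mean([s[k] for s in S],0)
print(m('tcp_pos'),S[0]['eef_rot'],m('contact_force'))
plan([.5446,-.2849,.0762],8.86)
E
```

```text
tcp_pos: [0.5432, -0.2853, 0.1492]
[ 0.54468214 -0.28528528  0.15174927] [ 1.79928074e+02 -1.00568765e-01  8.60167683e+00] [-0.07286393 -0.26285852 -1.11504051]
before turn tool shift mm [ 0.1 -0.2 75.5]
after turn tool shift mm [ 0.1 -0.2 75.5]
az rad -0.0039
```

View pics/w13.png

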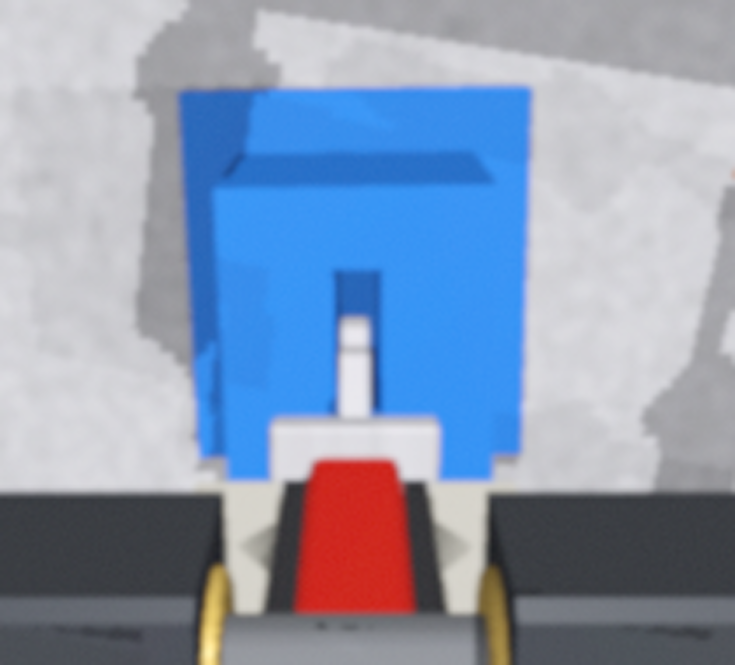

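The blade (column 355) is over the slot (333 to 381) and aligned with it. Descending.

```bash
python3 -m inch '0 .0003 .015 0 0 0 0;0 0 .015 0 0 0 0;0 0 .015 0 0 0 0;0 0 .013 0 0 0 0;0 0 .01 0 0 0 0;0 0 0 0 0 0 0;0 0 0 0 0 0 0'|egrep 'pos|force'
python3 f.py
python3 -m inch '0 0 .003 0 0 0 0;0 0 .002 0 0 0 0;0 0 0 0 0 0 0'|egrep 'pos|force'
python3 f.py
```

```text
tcp_pos: [0.5438, -0.2854, 0.0823]
contact_force: [-0.0, 0.2, -0.8]
loc [  47.7 -246.3   83.1] F stand axes [-0.   0.3 -1.1] sd [0.8 0.1 0.2] M [-0.05 -0.04  0.03] rot [ 1.8e+02 -1.0e-01  8.6e+00] t 19.5833
tcp_pos: [0.5434, -0.2854, 0.0767]
contact_force: [-0.7, 0.1, -1.3]
loc [  46.9 -246.3   76.9] F stand axes [ 0.1 -0.3 -0.6] sd [0.7 0.2 0.7] M [-0.04 -0.02  0.01] rot [180.    0.    8.6] t 19.9833
```

```bash
python3 -m inch '0 0 .0005 0 0 0 0;0 0 .0005 0 0 0 0;0 0 0 0 0 0 0'|egrep 'pos|force'
python3 f.py
python3 -m inch '0 0 .0005 0 0 0 0;0 0 0 0 0 0 0'|egrep 'pos|force'
python3 f.py
```

```text
tcp_pos: [0.5437, -0.2855, 0.0766]
contact_force: [-1.5, 1.1, 4.0]
loc [  47.1 -246.3   76.6] F stand axes [-1.9  1.2  5.6] sd [0.4 0.7 0.4] M [ 0.4   0.88 -0.02] rot [180.   -0.    8.6] t 20.3833
tcp_pos: [0.5437, -0.2855, 0.0766]
contact_force: [-2.6, 2.3, 9.3]
loc [  47.1 -246.3   76.6] F stand axes [-3.8  2.2 10. ] sd [0.4 0.4 0.1] M [0.69 1.41 0.  ] rot [180.   -0.    8.7] t 20.7
```

The flange is seated, with contact at the same height as the pick. Release and retreat.

```bash
python3 -m inch '0 0 -.0007 0 0 0 0;0 0 0 0 0 0 .2;0 0 0 0 0 0 .35;0 0 0 0 0 0 .45;0 0 0 0 0 0 .45;0 0 0 0 0 0 .45;0 0 -.02 0 0 0 .45;0 0 -.03 0 0 0 .45;0 0 -.03 0 0 0 .45;0 0 -.03 0 0 0 .6;0 0 -.03 0 0 0 .6;0 0 0 0 0 0 .6;0 0 0 0 0 0 .6' 20
python3 - <<'E'
from h import *
p=r.camera_params("wrist");im=r.capture("wrist"); cv2.imwrite("pics/w14.png",cv2.resize(im[:,:,::-1],None,fx=1.5,fy=1.5)); 
np.save("w14.npy",np.array([p],dtype=object))
im=r.capture("scene"); cv2.imwrite("pics/s14.png",cv2.resize(im[120:240,150:310,::-1],None,fx=5,fy=5,interpolation=cv2.INTER_CUBIC))
E
```

```text
time_s: 21.78
tcp_pos: [0.5447, -0.2857, 0.2184]
eef_rot: [179.9, -0.2, 8.6]
contact_force: [-0.8, -0.5, -1.1]
gripper_width: 0.0524
```

View pics/w14.png

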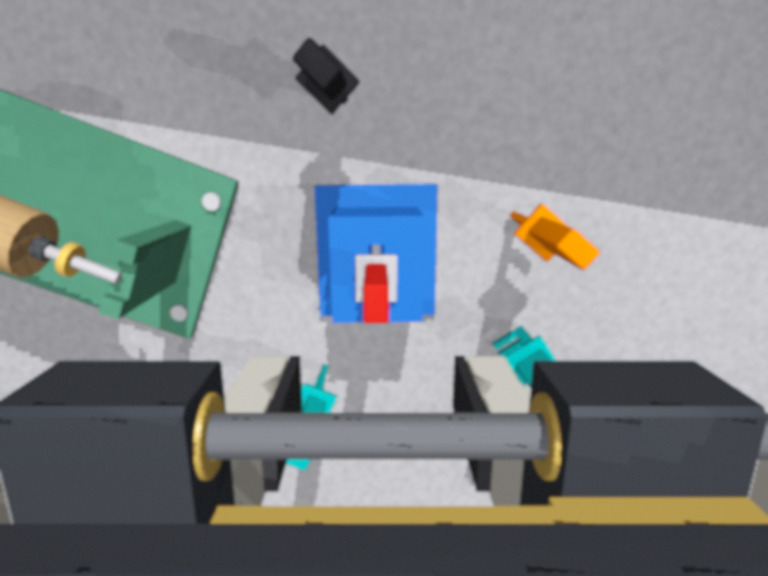

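View pics/s14.png

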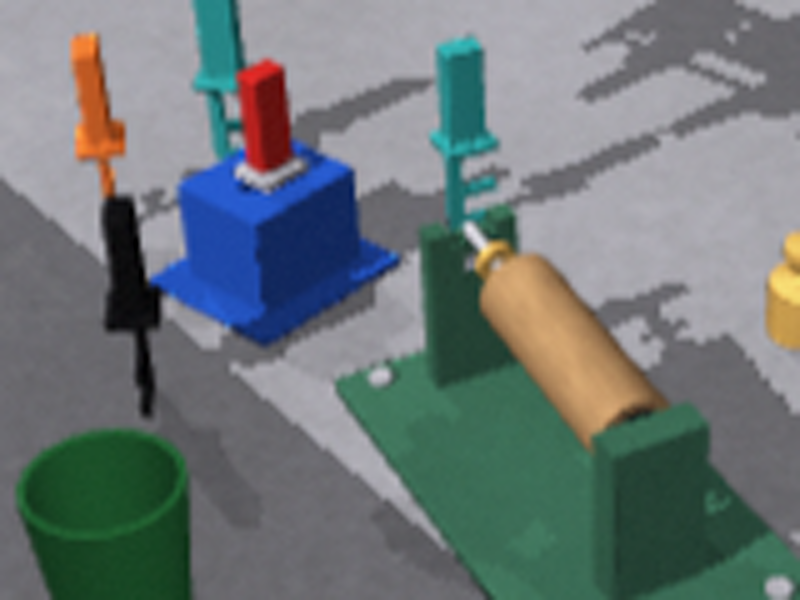

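The fork is back upright in the holder. Now the core's position from the earlier wrist view, and the joint check for the turn.

```bash
python3 - <<'E'
from h import *
P=np.load("w12.npy",allow_pickle=True)[0]
for n,px,z in [("tip",(572,130),.0945),("tip",(572,130),.0965),("core-y end axis",(408,126),.088),("core +y end",(38,122),.079),("collar",(475,128),.092)]:
    q=((px[0]+.5)/2-.5,(px[1]+.5)/2-.5+80); print(n,np.round(loc(pixz(P,q,z)),1))
s=r.get_state(); print(np.round(s['joints'],1))
# bar tilt model: tip centre height 94.5+ at y=-105, pin z~78 at y~72
c=W(ST,[0,-1,0])[0]; print(c); plan(np.r_[c[:2],.16],77.8); plan(np.r_[c[:2],.16],-102.2)
E
```

```text
tip [  -0.4 -104.5   94.5]
tip [  -0.2 -104.3   96.5]
core-y end axis [  0.  -52.8  88. ]
core +y end [ 0.2 71.3 79. ]
collar [ -0.1 -74.3  92. ]
[ -9.5  15.3  -8.3  -0.  -66.4 108.1]
[ 0.54958851 -0.03577738  0.        ]
before turn tool shift mm [  43.8 -245.6   55.5]
after turn tool shift mm [245.2 -46.4  55.5]
az rad -1.2074
before turn tool shift mm [  43.8 -245.6   55.5]
after turn tool shift mm [-245.2   46.4   55.5]
az rad 1.9342
```

```bash
python3 -m inch '0 0 0 0 0 .121 .6;0 0 0 0 0 .121 .6;0 0 0 0 0 .121 .6;0 0 0 0 0 .121 .6;0 0 0 0 0 .121 .8;0 0 0 0 0 .121 .8;0 0 0 0 0 .121 .8;0 0 0 0 0 .121 .8;0 0 0 0 0 .121 .8;0 0 0 0 0 .121 .8;0 0 0 0 0 .121 .8;0 0 0 0 0 .121 .8;0 0 0 0 0 .121 .8;0 0 0 0 0 .121 .8;0 0 0 0 0 .121 .8;0 0 0 0 0 .119 .8;0 0 0 0 0 0 .8' 20
python3 - <<'E'
from h import *
plan(np.r_[W(ST,[0,-.9,0])[0][:2],.16],-102.2)
E
```

```text
time_s: 23.3
tcp_pos: [0.5428, -0.2852, 0.2144]
eef_rot: [179.8, 0.0, -102.5]
contact_force: [0.4, 0.3, 0.4]
gripper_width: 0.07
before turn tool shift mm [-245.1   47.4   54.4]
after turn tool shift mm [-245.3   46.1   54.4]
az rad -0.0052
```

```bash
python3 -m inch '-.035 .0066 0 0 0 -.0052 .8;-.035 .0066 0 0 0 0 .8;-.035 .0066 0 0 0 0 .8;-.035 .0066 0 0 0 0 .8;-.035 .0066 0 0 0 0 .8;-.035 .0066 .01 0 0 0 .8;-.035 .0066 .01 0 0 0 .8;0 0 .017 0 0 0 .8;0 0 .017 0 .049 0 .8;0 0 0 0 .05 0 .8;0 0 0 0 0 0 .8;0 0 0 0 0 0 .8'
python3 - <<'E'
from h import *
p=r.camera_params("wrist");im=r.capture("wrist"); cv2.imwrite("pics/w15.png",cv2.resize(im[:,:,::-1],None,fx=1.5,fy=1.5)); 
np.save("w15.npy",np.array([p],dtype=object))
im=r.capture("scene"); cv2.imwrite("pics/s15.png",cv2.resize(im[60:240,170:330,::-1],None,fx=3.3,fy=3.3,interpolation=cv2.INTER_CUBIC))
for y in (-54,1,56): print(y,proj(p,W(ST,[0,y,84.5-.1*(y-1)+20]))*1.5)
E
python3 f.py
```

```text
time_s: 24.3
tcp_pos: [0.5485, -0.0356, 0.161]
eef_rot: [179.9, -5.7, -101.6]
contact_force: [0.9, -0.5, 0.4]
gripper_width: 0.0701
-54 [[373.31979516 219.38302978]]
1 [[372.37999352 340.58111344]]
56 [[371.5607086  446.23719862]]
loc [ -0.3  -1.7 162.5] F stand axes [ 0.1  0.2 -0. ] sd [0.4 0.5 0.3] M [ 0.37 -0.05 -0.01] rot [-180.    -5.6 -101.9] t 24.55
```

View pics/w15.png

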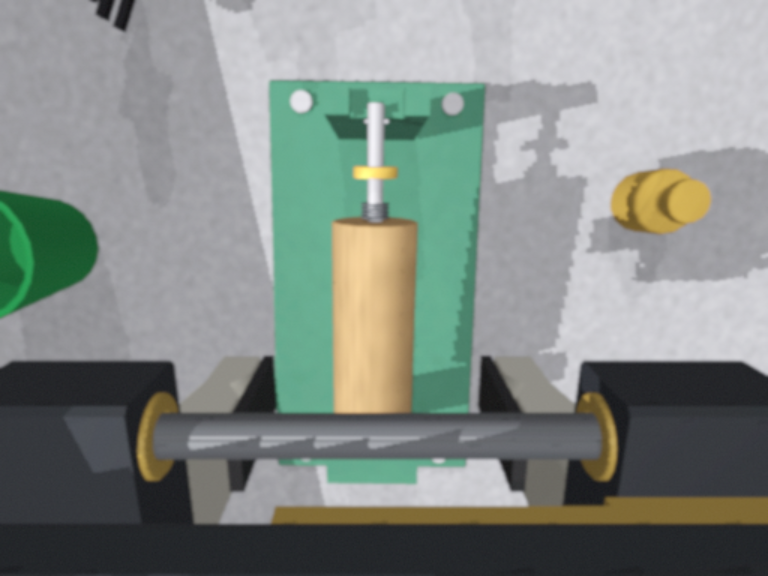

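View pics/s15.png

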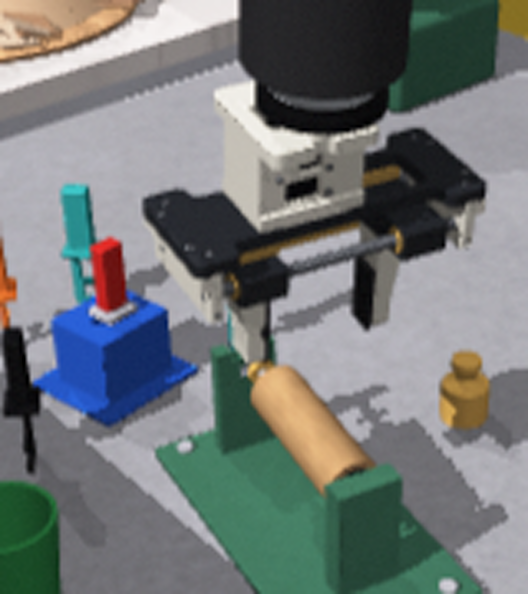

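The core lies centred between the open fingers: core column 374, finger midline 377. Descending along the vertical and gripping.

```bash
python3 -m inch '-.0023 0 .023 0 0 0 .8;-.0023 0 .023 0 0 0 .8;-.0023 0 .023 0 0 0 .8;-.0025 0 .0257 0 0 0 .8;0 0 0 0 0 0 .8;0 0 0 0 0 0 .8'
python3 f.py
python3 -m inch '0 0 0 0 0 0 .5;0 0 0 0 0 0 .45;0 0 0 0 0 0 .43;0 0 0 0 0 0 .4;0 0 0 0 0 0 .4;0 0 0 0 0 0 .4;0 0 0 0 0 0 .4' 15
python3 f.py
```

```text
time_s: 25.05
tcp_pos: [0.5483, -0.0369, 0.0666]
eef_rot: [179.9, -5.7, -101.9]
contact_force: [1.2, 0.6, 0.9]
gripper_width: 0.0702
loc [ 0.5 -1.3 68.4] F stand axes [ 0.5  0.2 -0.1] sd [0.4 0.5 0.2] M [ 0.43 -0.07  0.  ] rot [-179.9   -5.6 -101.9] t 25.2
time_s: 25.78
tcp_pos: [0.5492, -0.0361, 0.0672]
eef_rot: [-180.0, -5.7, -101.9]
contact_force: [-1.0, 0.7, 1.5]
gripper_width: 0.0397
loc [-0.4 -1.4 67.1] F stand axes [-0.7  0.8  2.3] sd [0.4 0.3 0.2] M [0.56 0.1  0.02] rot [-180.    -5.7 -101.9] t 25.9333
```

```bash
python3 -m inch '0 0 0 0 0 0 .3;0 0 0 0 0 0 .3;.0015 0 0 0 0 0 .3;.0015 0 0 0 0 0 .3;.002 0 0 0 0 0 .3;.002 0 0 0 0 0 .3;0 0 0 0 0 0 .3' 20
python3 f.py
python3 -m inch '.002 0 0 0 0 0 .3;.002 0 0 0 0 0 .3;.002 0 0 0 0 0 .3;.002 0 0 0 0 0 .3;0 0 0 0 0 0 .3'
python3 f.py
python3 - <<'E'
from h import *
p=r.camera_params("wrist");im=r.capture("wrist"); cv2.imwrite("pics/w16.png",cv2.resize(im[:,:,::-1],None,fx=1.5,fy=1.5)); 
im=r.capture("scene"); cv2.imwrite("pics/s16.png",cv2.resize(im[120:240,190:330,::-1],None,fx=5,fy=5,interpolation=cv2.INTER_CUBIC))
im=r.capture("top"); cv2.imwrite("pics/t16.png",cv2.resize(im[160:260,195:340,::-1],None,fx=4,fy=4,interpolation=cv2.INTER_CUBIC))
E
```

```text
time_s: 26.52
tcp_pos: [0.5472, -0.0436, 0.0676]
eef_rot: [180.0, -5.7, -101.9]
contact_force: [0.4, -0.8, 0.3]
gripper_width: 0.0394
loc [-0.7 -9.  67.5] F stand axes [ 1.  -0.9  0.1] sd [0.1 0.3 0.4] M [ 0.08 -0.28  0.01] rot [ 180.    -5.7 -101.9] t 26.6667
time_s: 27.08
tcp_pos: [0.5455, -0.0512, 0.0684]
eef_rot: [180.0, -5.7, -101.9]
contact_force: [0.3, -1.5, -1.1]
gripper_width: 0.0397
loc [ -0.6 -16.7  68.4] F stand axes [-0.3 -0.7 -1.8] sd [0.4 0.2 0.3] M [0.36 0.   0.  ] rot [ 180.    -5.7 -101.9] t 27.2333
```

View pics/w16.png

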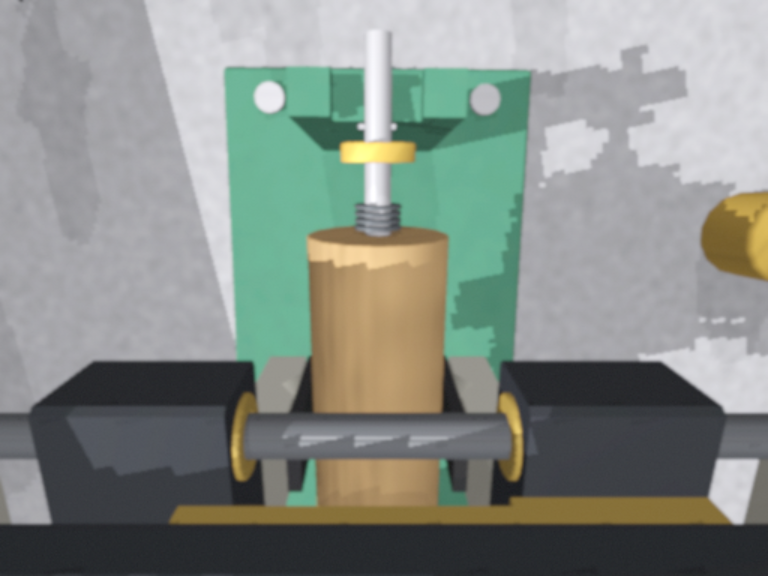

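View pics/s16.png

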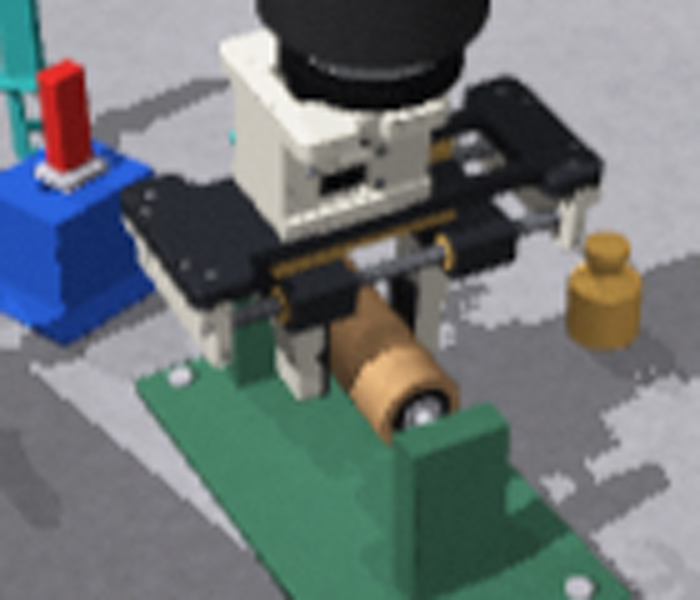

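The pin has come out of its lug (drawn back about 15 mm, clear end visible at (420,410) in the scene crop), and the full core weight is on the gripper. Lifting straight up.

```bash
python3 -m inch '.0003 0 -.003 0 0 0 .3;.0004 0 -.004 0 0 0 .3;0 0 0 0 0 0 .3'|grep force
python3 -m inch '.001 0 -.01 0 0 0 .3;.0015 0 -.015 0 0 0 .3;.0025 0 -.025 0 0 0 .3;.0025 0 -.025 0 0 0 .3;.0025 0 -.025 0 0 0 .3;0 0 0 0 0 0 .3;0 0 0 0 0 0 .3'
python3 - <<'E'
from h import *
p=r.camera_params("wrist");im=r.capture("wrist"); cv2.imwrite("pics/w17.png",cv2.resize(im[:,:,::-1],None,fx=1.5,fy=1.5)); 
im=r.capture("scene"); cv2.imwrite("pics/s17.png",cv2.resize(im[60:380,140:480,::-1],None,fx=1.7,fy=1.7,interpolation=cv2.INTER_CUBIC))
T=r.camera_params("top"); S=r.camera_params("scene")
tr=[(T,[95,120,45],(52,171)),(T,[95,-120,45],(161,157)),(T,[-95,-120,45],(171,244)),(T,[-95,120,45],(60,257)),(S,[-95,-120,45],(352,241)),(S,[95,-120,45],(294,298)),(S,[-95,120,45],(462,297))]
v,e=fit(tr,[.56,.28,.1]); print(v,np.round(e,1).tolist())
plan([v[0],v[1],.17],np.degrees(v[2])-90)
E
python3 f.py
```

```text
contact_force: [-0.4, -0.2, -1.8]
time_s: 28.22
tcp_pos: [0.5468, -0.0505, 0.1782]
eef_rot: [-179.8, -5.6, -101.9]
contact_force: [-0.3, -0.6, -2.6]
gripper_width: 0.0394
[0.5618233  0.28620572 0.11245069] [[0.0, 0.0], [-0.4, -0.0], [-1.0, -0.9], [-0.6, 0.6], [-2.4, -6.2], [-3.4, -10.7], [2.2, 0.1]]
before turn tool shift mm [-333.2   53.3    5.8]
after turn tool shift mm [-333.1  -54.2    5.8]
az rad -0.32
loc [ -1.1 -16.8 175.1] F stand axes [-0.2  0.2 -2.1] sd [0.3 0.6 0.3] M [ 0.51 -0.02 -0.02] rot [ 179.9   -5.7 -101.9] t 28.4667
```

View pics/s17.png

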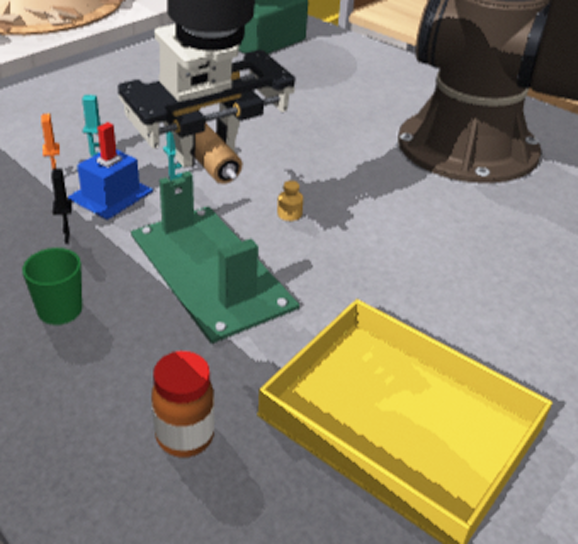

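The core hangs free above the dispenser, and the jar, cup and weight are unmoved. Level it, turn to the tray's yaw, and plan the shift.

```bash
python3 -m inch '0 0 0 0 -.05 0 .3;0 0 0 0 -.05 0 .3;0 0 0 0 0 -.107 .3;0 0 0 0 0 -.107 .3;0 0 0 0 0 -.106 .3;0 0 0 0 0 0 .3'
python3 - <<'E'
from h import *
S=r.camera_params("scene");T=r.camera_params("top")
tr=[(T,[95,120,45],(52,171)),(T,[95,-120,45],(161,157)),(T,[-95,-120,45],(171,244)),(T,[-95,120,45],(60,257)),(S,[-95,-120,45],(350.6,238)),(S,[95,-120,45],(294,290.6)),(S,[-95,120,45],(464.7,298))]
v,e=fit(tr,[.56,.28,.1]); print(v,np.round(e,1).tolist())
c=W(v,[0,17,0])[0]; print(c); plan([c[0],c[1],.13],np.degrees(v[2])-90)
E
```

```text
time_s: 28.97
tcp_pos: [0.5455, -0.0511, 0.1752]
eef_rot: [179.9, 0.0, -83.3]
contact_force: [-0.3, -0.6, -2.2]
gripper_width: 0.0394
[0.5618698  0.28712088 0.10979674] [[-0.3, -0.1], [-0.7, 0.1], [-1.5, -0.7], [-1.2, 0.4], [-0.5, -3.0], [-3.1, -3.1], [0.1, -0.4]]
[0.56000701 0.30401852 0.        ]
before turn tool shift mm [-351.   -55.9   45.2]
after turn tool shift mm [-351.4  -53.3   45.2]
az rad 0.0074
```

```bash
python3 -m inch '-.015 -.0025 0 0 0 .0074 .3;-.03 -.0045 0 0 0 0 .3;-.036 -.0055 0 0 0 0 .3;-.036 -.0055 0 0 0 0 .3;-.036 -.0055 0 0 0 0 .3;-.036 -.0055 0 0 0 0 .3;-.036 -.0055 0 0 0 0 .3;-.036 -.0055 0 0 0 0 .3;-.036 -.0055 0 0 0 0 .3;-.03 -.0045 0 0 0 0 .3;-.0244 -.003 0 0 0 0 .3;0 0 .02 0 0 0 .3;0 0 .02 0 0 0 .3;0 0 0 0 0 0 .3;0 0 0 0 0 0 .3'
python3 - <<'E'
from h import *
p=r.camera_params("wrist");im=r.capture("wrist"); cv2.imwrite("pics/w18.png",cv2.resize(im[:,:,::-1],None,fx=1.5,fy=1.5)); 
im=r.capture("top"); cv2.imwrite("pics/t18.png",cv2.resize(im[100:290,20:240,::-1],None,fx=3,fy=3,interpolation=cv2.INTER_CUBIC))
im=r.capture("scene"); cv2.imwrite("pics/s18.png",cv2.resize(im[130:380,230:490,::-1],None,fx=2.3,fy=2.3,interpolation=cv2.INTER_CUBIC))
plan([.560,.304,.006],-83.7)
E
```

```text
time_s: 30.22
tcp_pos: [0.5607, 0.3035, 0.1348]
eef_rot: [179.8, -0.1, -84.1]
contact_force: [0.0, 0.4, -2.1]
gripper_width: 0.0397
before turn tool shift mm [1.000e-01 2.400e+00 1.317e+02]
after turn tool shift mm [1.000e-01 2.400e+00 1.317e+02]
az rad -0.0059
```

View pics/w18.png

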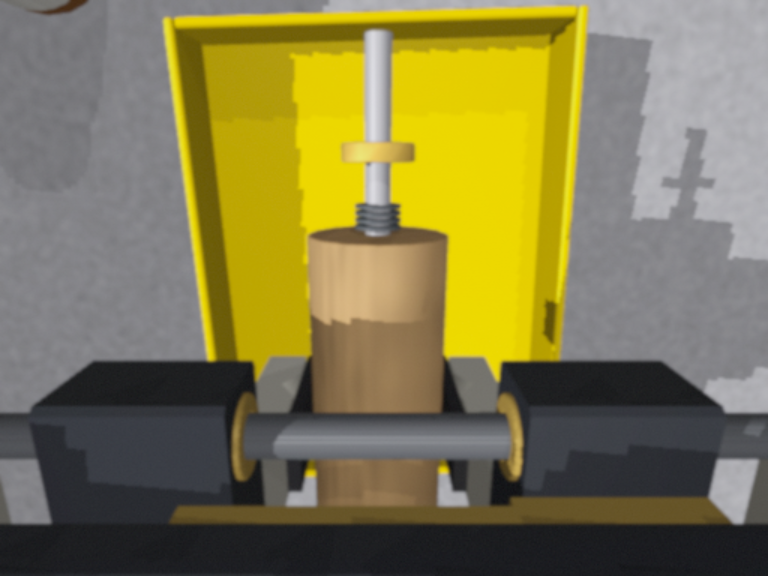

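View pics/s18.png

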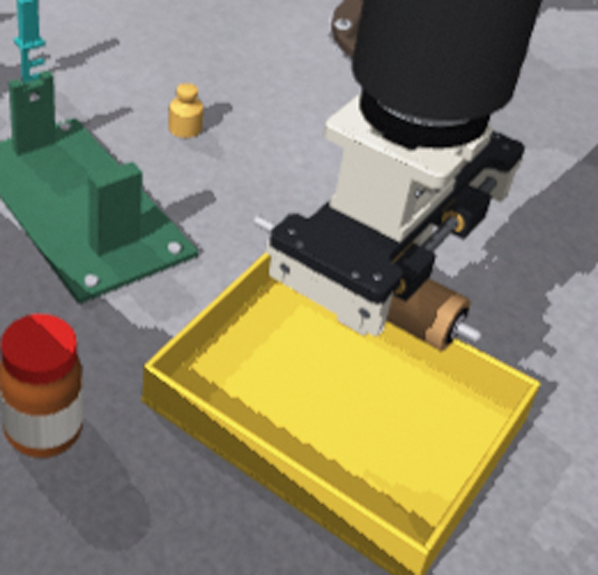

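The core is level over the middle of the tray, and its bar is inside the walls. Lowering it, then feeling for the floor.

```bash
python3 -m inch '0 .001 .02 0 0 -.006 .3;0 .001 .03 0 0 0 .3;0 0 .03 0 0 0 .3;0 0 .02 0 0 0 .3;0 0 .012 0 0 0 .3;0 0 .006 0 0 0 .3;0 0 .002 0 0 0 .3;0 0 0 0 0 0 .3;0 0 0 0 0 0 .3'
python3 f.py
python3 -m inch '0 0 .001 0 0 0 .3;0 0 .001 0 0 0 .3;0 0 .001 0 0 0 .3;0 0 0 0 0 0 .3'
python3 f.py
```

```text
time_s: 31.12
tcp_pos: [0.5606, 0.3049, 0.0179]
eef_rot: [-179.9, 0.1, -83.6]
contact_force: [-0.4, 0.5, -2.2]
gripper_width: 0.0393
loc [-61.5 334.1  17.8] F stand axes [-0.3 -0.1 -2.4] sd [0.1 0.2 0.5] M [ 0.09 -0.02  0.  ] rot [-1.799e+02  1.000e-01 -8.360e+01] t 31.2667
time_s: 31.6
tcp_pos: [0.5595, 0.3041, 0.0132]
eef_rot: [-180.0, 0.0, -83.6]
contact_force: [0.0, 0.4, -1.7]
gripper_width: 0.0397
loc [-62.1 333.3  13.2] F stand axes [ 0.   0.2 -2.4] sd [0.3 0.5 0.2] M [ 0.09 -0.02 -0.03] rot [-180.     0.   -83.6] t 31.75
```

```bash
python3 -m inch '0 0 .001 0 0 0 .3;0 0 .001 0 0 0 .3;0 0 .001 0 0 0 .3;0 0 0 0 0 0 .3'|egrep 'pos|force'
python3 f.py
python3 -m inch '0 0 .0007 0 0 0 .3;0 0 .0007 0 0 0 .3;0 0 0 0 0 0 .3'|egrep 'pos|force'
python3 f.py
```

```text
tcp_pos: [0.5595, 0.304, 0.01]
contact_force: [0.0, 0.2, -2.8]
loc [-62.1 333.3  10.2] F stand axes [ 0.4 -0.2 -2.3] sd [0.4 0.6 0.2] M [ 0.12  0.01 -0.02] rot [-1.80e+02  1.00e-01 -8.36e+01] t 32.2333
tcp_pos: [0.5595, 0.3041, 0.0088]
contact_force: [-0.4, 0.4, -2.2]
loc [-62.1 333.3   8.9] F stand axes [ 0.3 -0.2 -2.6] sd [0.1 0.3 0.3] M [ 0.1  -0.03  0.01] rot [-1.80e+02  1.00e-01 -8.36e+01] t 32.6333
```

```bash
for i in 1 2 3; do python3 -m inch '0 0 .0007 0 0 0 .3;0 0 0 0 0 0 .3'|egrep 'pos|force'
python3 f.py; done
```

```text
tcp_pos: [0.5596, 0.3041, 0.0082]
contact_force: [-0.0, 0.2, -2.4]
loc [-62.1 333.3   8.2] F stand axes [ 0.2  0.1 -1.7] sd [0.6 0.2 0.4] M [ 0.08 -0.02 -0.04] rot [-1.80e+02  1.00e-01 -8.36e+01] t 32.95
tcp_pos: [0.5596, 0.3041, 0.0075]
contact_force: [-0.2, 0.2, -1.5]
loc [-62.1 333.3   7.5] F stand axes [-0.  -0.5 -2.3] sd [0.1 0.2 0.4] M [ 0.1  -0.04 -0.  ] rot [-1.80e+02  1.00e-01 -8.36e+01] t 33.2667
tcp_pos: [0.5597, 0.3043, 0.0069]
contact_force: [0.0, 0.2, -1.6]
loc [-62.  333.5   7. ] F stand axes [-0.3 -0.3 -1. ] sd [0.6 0.2 0.1] M [0.15 0.13 0.  ] rot [-1.80e+02  1.00e-01 -8.36e+01] t 33.5833
```

```bash
python3 -m inch '0 0 .0004 0 0 0 .3;0 0 0 0 0 0 .3'|egrep 'pos|force'
python3 f.py
python3 -m inch '0 0 0 0 0 0 .48;0 0 0 0 0 0 .5;0 0 0 0 0 0 .55;0 0 0 0 0 0 .6;0 0 0 0 0 0 .65;0 0 0 0 0 0 .65;0 0 0 0 0 0 .65'
python3 f.py
```

```text
tcp_pos: [0.5597, 0.3044, 0.0067]
contact_force: [-1.1, 0.6, 0.0]
loc [-62.  333.6   6.7] F stand axes [-1.   0.1  1.1] sd [0.2 0.6 0.7] M [ 0.38  0.4  -0.03] rot [-1.80e+02  1.00e-01 -8.36e+01] t 33.9
time_s: 34.48
tcp_pos: [0.5596, 0.3041, 0.0064]
eef_rot: [-180.0, 0.0, -83.6]
contact_force: [-0.3, -0.7, -0.1]
gripper_width: 0.0566
loc [-62.1 333.3   6.4] F stand axes [-0.2 -0.3  0.6] sd [0.5 0.2 0.4] M [ 0.07 -0.06 -0.01] rot [-1.80e+02  1.00e-01 -8.36e+01] t 34.6333
```

Released gently. Retreat straight up and check.

```bash
python3 -m inch '0 0 -.005 0 0 0 .65;0 0 -.01 0 0 0 .65;0 0 -.025 0 0 0 .65;0 0 -.035 0 0 0 .65;0 0 -.035 0 0 0 .65;0 0 -.035 0 0 0 .65;0 0 -.035 0 0 0 .65;0 0 -.02 0 0 0 .65;0 0 0 0 0 0 .65;0 0 0 0 0 0 .65'
python3 - <<'E'
from h import *
im=r.capture("wrist"); cv2.imwrite("pics/w19.png",im[:,:,::-1]); 
im=r.capture("top"); cv2.imwrite("pics/t19.png",cv2.resize(im[:,:,::-1],None,fx=1.5,fy=1.5))
im=r.capture("scene"); cv2.imwrite("pics/s19.png",cv2.resize(im[:,:,::-1],None,fx=1.5,fy=1.5))
E
```

```text
time_s: 35.47
tcp_pos: [0.5601, 0.3044, 0.2092]
eef_rot: [-179.8, 0.2, -83.6]
contact_force: [-0.1, 0.1, -0.8]
gripper_width: 0.0566
```

View pics/w19.png

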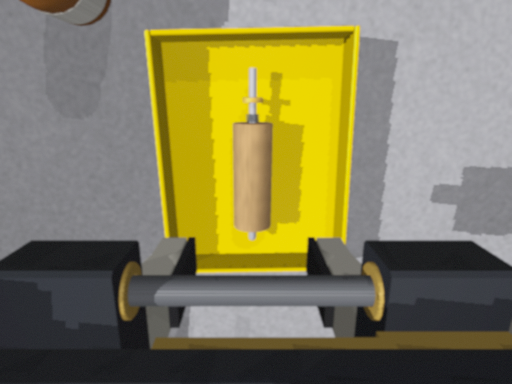

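View pics/s19.png

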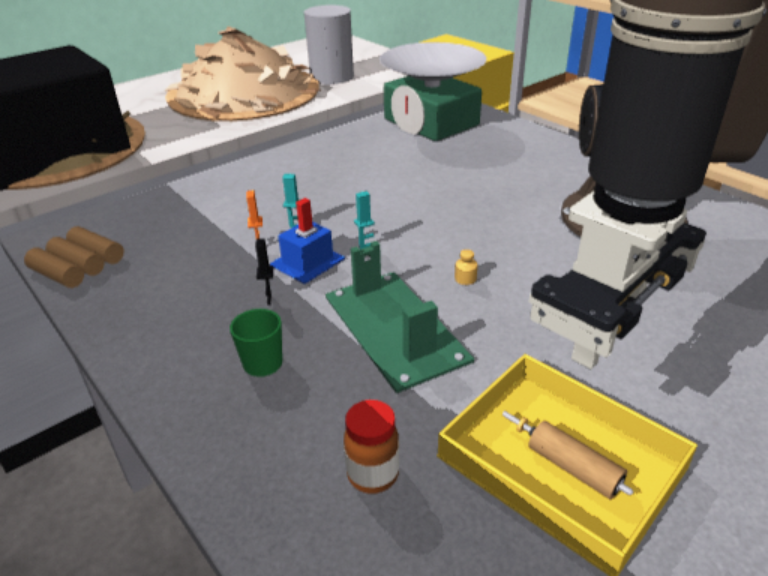

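View pics/t19.png

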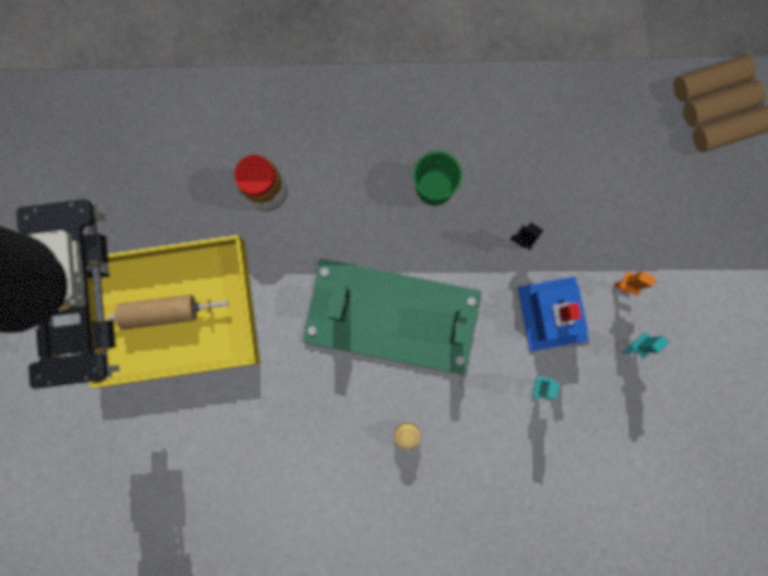

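The core lies flat in the tray, the fork is upright in its holder, the lugs stand straight, and the jar, cup and weight are where they were. Handing in.

```bash
python3 -c "
from plant import r
print(r.close_job())"
```

```text
the job is handed in; nothing more can be done
None
```

The job is handed in, after about 35.6 s of the 72 s allowed. The core lies in the yellow tray and the fork is back in its holder.

- **Spring bar:** I took the red fork from the blue holder and pressed the collar until the spring went solid. The peak reading was about 14 N, slightly above the 12 N the spring needs and below the 18 N at which the bar bends. I then lifted that end out and parked its tip in the notch.
- **Fork:** It went back into the slot at the pick height, pressed down with about 10 N before release. The wrist and scene pictures show it upright.
- **Core:** I drew it about 15 mm along its axis to free the pin and lifted it straight up. I lowered it into the tray until it just touched the floor (about 3 N), then let go.

The last pictures show the core flat in the tray with its bar clear of the walls. The lugs look straight, and the jar, weight and cup appear to be where they were at the start. The arm is clear of everything and the force reading is near zero. None of these last checks failed, though I judged the lugs and the jar, weight and cup by eye rather than measuring them. Position readings scattered by 1 to 2 mm throughout, as expected.

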